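Load and index the board scanning turntable

ROBOT

A 6-joint arm with a two-finger parallel gripper is mounted at the origin on the work surface. World frame = base frame: x ahead of the robot, y to its left, z up, the work surface at z = 0. Lengths are in m, angles in rad, forces in N, time in s.
With the tool pointing down it reaches from about 0.3 to 0.875 m from the base axis. Payload 6.4 kg.
Tool frame: the origin (TCP) lies midway between the tips of the shut fingers; the grasp point (between the pads) lies 19 mm behind it (ctrl.pinch_z is the distance from the TCP to the grasp point, in m); z points along the fingers, y is the line along which they close (so a half turn about z gives the same grasp; the last joint's range is limited). The gripper opens to 85 mm and grips with 20 to 120 N. Pads are 22 mm wide; open, the fingers measure 114 mm over their backs; the gripper's body (76 mm by 85 mm) begins 54 mm behind the grasp point. The pads swing forward as they close: fully open they stand 13 mm farther back than shut.
Start: joints at [-1.341, 0.181, 1.607, -0, 1.354, -0.206], TCP at [0.243, -0.521, 0.231] pointing down, gripper open.
Joint ranges: [-2.99, 2.99], [-0.89, 2.07], [0.3, 2.58], [-1.14, 4.28], [0, 2.63], [-3.12, 3.12]. Speed limits (rad/s): [2.57, 2.57, 3.01, 3.14, 3.14, 3.14].

INTERFACE

Orientations are given as a unit quaternion [w, x, y, z].
In Python, from bench import ctrl gives the robot as it stands.
- The arm moves only by the tool apply_moves, never from a script. Its argument "moves" is a list of rows, each an object with "jaw": the opening, from 0 (shut) to 1 (fully open); "offset": the shift along the tool's x, y, z in mm, a list of three; "rot": the turn, a rotation vector about the tool's x, y, z in degrees, a list of three. In form: [{"jaw": jaw, "offset": [dx, dy, dz], "rot": [ax, ay, az]}, ...]. A call has exactly 5 rows; each row shifts and turns the commanded pose from where the row before left it, along the tool's axes as they then stand; what a row does not reach is not made up. A row lasts 1/8 s, in which the tool goes at most 62.5 mm and 10.7 degrees, less where a joint would pass 70% of its speed; a pose out of reach is approached as far as the arm can. A call is refused whole if a number of a shift passes 62.5 or a number of a turn 10.7, either way. A call with a gripper value outside its range is refused whole. The fingers move at their own pace and stop on an object; the grip force is fixed at half the most. Time passes only in rows, so rows that do not move let the fingers close, or fill a call up. It gives the time, the measured TCP pose, the force, the opening and the grip force at its end, in the units of the state.
- ctrl.get_obs(): the state, without advancing time (a new reading comes with each control period).
- ctrl.camera(name): name is "scene" or "top" or "wrist"; returns (picture, depth): 384x512x3 uint8, red, green, blue; 384x512 float32, m along the optical axis (not along the pixel's ray), 0 where there is no reading.
- ctrl.camera_params(name): a dict with "K" (3x3 intrinsics, pixels), "cam_to_world" (4x4, takes a point from camera to world coordinates); the wrist camera has in their place "mount" (4x4, takes a point from camera to tool coordinates, whose origin is the TCP and whose axes are the flange's). Camera axes: x right, y down, z forward; pixel columns grow to the right and rows downward; lengths in m; the calibration is good to about 2 mm. The wrist camera is an equidistant fisheye: a pixel r from the principal point sees the ray r / f radians off the axis. A picture is of the moment at which its call begins: read the wrist's pose just before it. camera_params takes no time and is no camera call.
- ctrl.hand_in(): hands the job in; it is judged then, once.
Trained networks look in the newest picture that a camera, given by its name, has taken for a name from the list of things; names that differ only in an ending like _2 or _b are one class to them, and where a whole thing is asked for, a point or a joint stands for the part that bears it (a point fixed in the world has none). Each returns a list of dicts, best first, with "score" (0 to 1); they miss things now and then, are a little off and sometimes report something else, mostly with a low value. They report only what shows in the picture. A call takes as long as a camera call. They do not tell look-alikes from the thing itself.
- ctrl.outline_of(camera, target): "region" (384x512 bool, what is visible of it) and "position" ([column, row] in pixels, amid what is visible of it).
The state is a dict: "time_s": time; "q": joint angles; "dq": joint speeds; "joint_efforts": joint torques, N m; "eef_pos": TCP position; "eef_rot": TCP orientation; "wrist_force": force on the tool from outside, world axes, zero at the start; "torque": the same for the moment, N m; "opening": opening from 0.0 (shut) to 1.0 (fully open); "grasp_force": force on a finger pad.
Only numpy, scipy, OpenCV 4.12 (cv2) and the standard library are available. Lean on these libraries where they do the work, as an engineer would, in place of code of your own. Each camera call takes 0.05 s, during which the arm holds its last target. There are 200 camera calls.

TASK

Click the turntable on from the white dot to the blue dot, then stack all the yellow board carriers from the mat flat on each other in its nest, each one squared up snug against both steel fences. When the stack is square, set the hold-down weight upright on the middle of it, and then click the turntable on to the green dot, with the stack still square and the weight still in place at the end. Leave the other things on the bench where they are.

Things in the scene. Friction and masses are not known exactly. Their poses are not given: they have to be found in the camera images.
- turntable (a joint): turn of the aluminium turntable, rad, counter-clockwise from above. A spring detent holds it at three stations: 0 = white dot, 1.047 = blue dot, 2.094 = green dot; the red mark on the disc beside its black post points to the dot. About 5 N sideways on the post takes it over the hump, which lies mid way; past it the disc drops into the next station by itself. Stops lie 0.1 rad beyond the ends.
- base: fixed round grey base of the turntable, 236 mm across, 26 mm tall; origin on the turntable's vertical axis at bench level. The dots lie on its rim at 20 deg (white), 80 deg (blue) and 140 deg (green) from its own x axis, counter-clockwise. It carries a black scanner box 36 x 60 mm, 70 mm tall, 152 mm from the axis at -30 deg.
- post (a point): top of the black upright post on the turntable, 14 mm in diameter, 50 mm tall (its top is 90 mm above the bench), 88 mm from the turntable's axis, for pinching or pushing from above; the disc it stands on is 200 mm across
- nest (a point): inner corner of the two fences at the height of the disc's top (40 mm above the bench); turns with the disc, axes parallel to the base's at the blue dot. A squared stack lies on its -x, -y side: carrier centres at x = -40, y = -28 mm (on the turntable's axis), lengthwise along its x. A black rubber rectangle, flush with the disc, shows the place.
- end_fence (a point): middle of the top of the dark steel fence that stops the carriers' short side: it fills x = 0 to 8, y = -48 to 8 mm of the nest frame, 54 mm tall above the disc
- side_fence (a point): middle of the top of the dark steel fence that stops the carriers' long side: it fills y = 0 to 8 mm and only x = -35 to 8 mm of the nest frame, 54 mm tall above the disc, so half of that long side is free for a finger
- weight: hold-down weight, about 0.4 kg: steel block 60 x 44 x 18 mm with a red plastic grip bar on top, 40 mm long (its x), 18 mm wide (its y), from 18 to 44 mm above its underside; origin at the centre of the underside
- carrier1: yellow plastic board carrier with a green circuit board sunk in it, flat topped for stacking, 80 mm (its x) x 56 mm (its y) x 10 mm thick, about 70 g, origin at the centre of the underside, either way round alike; starts flat on the blue mat (2 mm thick) or is absent
- carrier2: yellow plastic board carrier with a green circuit board sunk in it, flat topped for stacking, 80 mm (its x) x 56 mm (its y) x 10 mm thick, about 70 g, origin at the centre of the underside, either way round alike; starts flat on the blue mat (2 mm thick) or is absent
- carrier3: yellow plastic board carrier with a green circuit board sunk in it, flat topped for stacking, 80 mm (its x) x 56 mm (its y) x 10 mm thick, about 70 g, origin at the centre of the underside, either way round alike; starts flat on the blue mat (2 mm thick) or is absent
- carrier4: yellow plastic board carrier with a green circuit board sunk in it, flat topped for stacking, 80 mm (its x) x 56 mm (its y) x 10 mm thick, about 70 g, origin at the centre of the underside, either way round alike; starts flat on the blue mat (2 mm thick) or is absent
- carrier5: yellow plastic board carrier with a green circuit board sunk in it, flat topped for stacking, 80 mm (its x) x 56 mm (its y) x 10 mm thick, about 70 g, origin at the centre of the underside, either way round alike; starts flat on the blue mat (2 mm thick) or is absent
- tweezers: bystander, to be left alone: steel tweezers, 120 mm; origin at its underside
- spool: bystander, to be left alone: clear spool of braid, 52 mm across, 12 mm tall; origin at its underside
- driver: bystander, to be left alone: yellow screwdriver; origin at its underside
- jar: bystander, to be left alone: small jar, 44 mm across, 65 mm tall; origin at its underside
- flux: bystander, to be left alone: orange flux syringe, 100 mm; origin at its underside
- meter: bystander, to be left alone: orange multimeter 85 x 150 x 37 mm; origin at its underside
- psu_board: bystander, to be left alone: brown power-supply board 110 x 150 mm with components 30 mm tall; origin at its underside
There are look-alikes about, which are no part of the job. Leave any pink or turquoise look-alike of the carrier5 alone.

How it is judged:
By the outcome, as a careful person would: the job done as asked, in the order asked, and still so for the second after the job is handed in, with the robot touching nothing.
Of carrier1, carrier2, carrier3, carrier4, carrier5 only 3 to 5 are there at a start; the rules pass over those that are not, and their reading is None.
At some moment in a run one of weight may be knocked a few centimetres aside while the robot is not near it.
It also fails if it takes over 210 s, if anything falls off the work surface, if the arm or the gripper's body presses on something with over 40 N, if the wrist force passes 120 N, or if a joint passes its speed limit or range.

## Working session

There is one attempt and no reset: what is moved stays moved. The work goes in short steps, Python scripts to look and compute and a tool call to move; the robot and the scene stay as the last step left them, time stands still between calls to the robot, and variables do not carry over. Pictures are saved under pics/ and viewed, at most 17 in all, crops included, and the job is handed in when it is done.

Besides the shell and the picture viewer there is one more tool, called after "Request:" by a JSON object that holds its "name" and its "arguments". apply_moves: Moves the arm, as the interface text tells. Its arguments: {"type":"object","properties":{"moves":{"type":"array"}},"required":["moves"]}

```bash
ls; mkdir -p pics
cat > h.py <<'E'
import numpy as np,cv2
from bench import ctrl
from scipy.spatial.transform import Rotation as R
def pts(name,depth):
    p=ctrl.camera_params(name);K=np.array(p["K"]);T=np.array(p["cam_to_world"])
    v,u=np.mgrid[:384,:512]
    P=np.stack([(u-K[0,2])/K[0,0]*depth,(v-K[1,2])/K[1,1]*depth,depth],-1)
    return P@T[:3,:3].T+T[:3,3]
def save(n,im,s=1): cv2.imwrite("pics/"+n,cv2.resize(im[:,:,::-1],None,fx=s,fy=s,interpolation=cv2.INTER_CUBIC))
def tool():
    o=ctrl.get_obs();q=o["eef_rot"];r=R.from_quat([q[1],q[2],q[3],q[0]])
    return np.array(o["eef_pos"]),r,o
E
python3 - <<'E'
from h import *
p,r,o=tool();print(o["time_s"],p,r.as_matrix().round(3),o["opening"])
for c in("top","scene"):
    im,d=ctrl.camera(c);save(c+"0.png",im,1.5);np.savez(c+"0.npz",im=im,d=d)
    P=pts(c,d)
    for t in("base","turntable","post","nest","weight","carrier1","end_fence","side_fence"):
        for x in ctrl.outline_of(c,t)[:7]:
            m=x["region"]&(d>0)
            print(c,t,round(x["score"],2),np.round(x["position"]),m.sum(),np.median(P[m],0).round(3),P[m][:,2].max().round(3))
E
```

```text
pics
0.0 [ 0.24261237 -0.52068699  0.23038694] [[ 0.907  0.422 -0.   ]
 [ 0.422 -0.907  0.002]
 [ 0.    -0.002 -1.   ]] 1.0038505594878089
top base 0.97 [152. 215.] 5983 [0.52  0.159 0.04 ] 0.1
top turntable 0.81 [151. 217.] 3987 [0.517 0.172 0.041] 0.1
top post 0.62 [149. 217.] 4042 [0.517 0.172 0.041] 0.1
top nest 0.88 [150. 215.] 3994 [0.517 0.171 0.041] 0.1
top weight 0.61 [214. 119.] 1464 [0.803 0.004 0.036] 0.049
top weight 0.38 [289. 192.] 559 [ 0.591 -0.222  0.01 ] 0.019
top carrier1 0.97 [352. 195.] 589 [ 0.586 -0.395  0.009] 0.018
top carrier1 0.94 [246. 201.] 538 [ 0.572 -0.094  0.01 ] 0.019
top carrier1 0.92 [290. 193.] 542 [ 0.589 -0.222  0.01 ] 0.019
top carrier1 0.85 [235. 244.] 597 [ 0.445 -0.064  0.01 ] 0.019
top carrier1 0.66 [149. 214.] 4036 [0.517 0.171 0.041] 0.1
top carrier1 0.65 [148. 143.] 512 [0.738 0.2   0.008] 0.017
top carrier1 0.64 [352. 243.] 569 [ 0.444 -0.392  0.01 ] 0.019
top end_fence 0.72 [148. 214.] 3993 [0.517 0.171 0.041] 0.1
top end_fence 0.65 [400. 266.] 388 [ 0.38  -0.523  0.023] 0.033
top side_fence 0.84 [149. 219.] 4046 [0.516 0.172 0.041] 0
[... 182 characters left out ...]
99
scene nest 0.84 [336. 172.] 1974 [0.537 0.162 0.04 ] 0.099
scene weight 0.56 [217. 188.] 220 [ 0.465 -0.245  0.021] 0.051
scene carrier1 0.94 [233. 219.] 397 [ 0.593 -0.226  0.009] 0.017
scene carrier1 0.85 [174. 199.] 285 [ 0.447 -0.396  0.009] 0.016
scene carrier1 0.8 [324. 129.] 241 [0.306 0.241 0.006] 0.014
scene carrier1 0.69 [184. 236.] 337 [ 0.589 -0.397  0.009] 0.016
scene carrier1 0.68 [372. 218.] 362 [0.741 0.197 0.007] 0.015
scene carrier1 0.62 [267. 207.] 344 [ 0.575 -0.098  0.009] 0.017
scene carrier1 0.61 [268. 177.] 275 [ 0.448 -0.066  0.009] 0.016
scene end_fence 0.8 [338. 168.] 1922 [0.537 0.163 0.04 ] 0.099
scene side_fence 0.78 [334. 170.] 1943 [0.537 0.161 0.04 ] 0.099
```

View pics/top0.png

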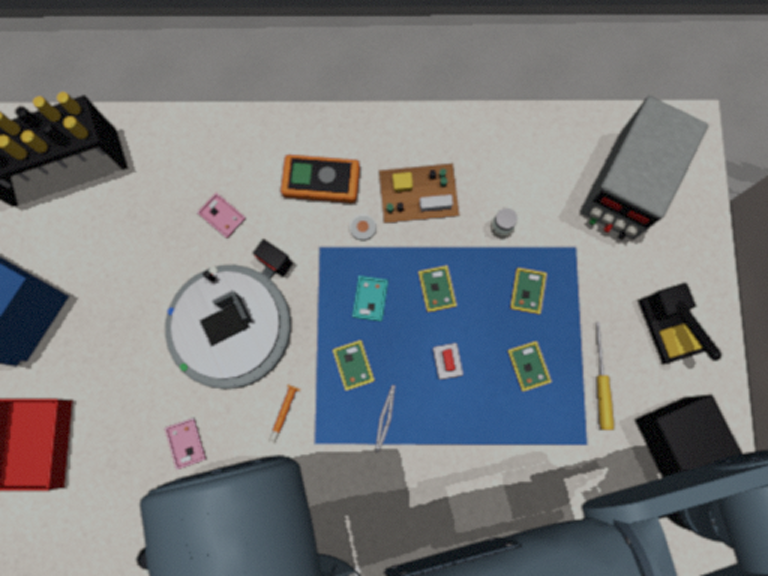

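View pics/scene0.png

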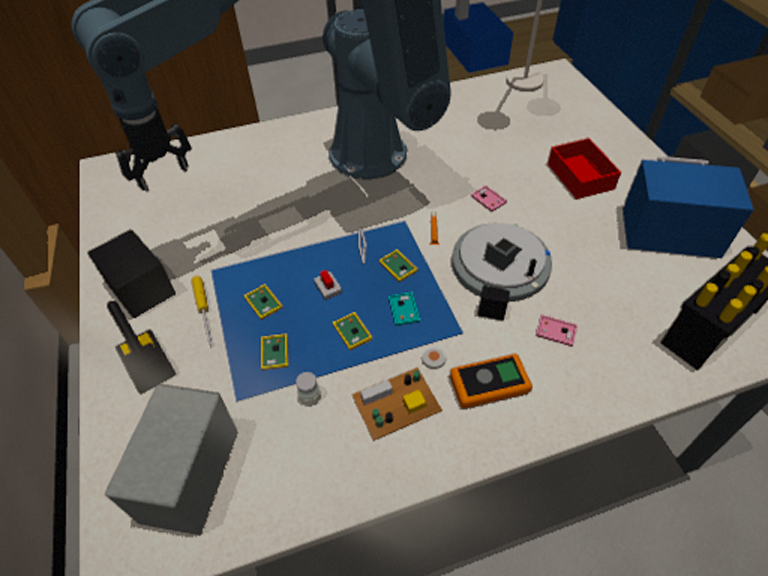

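Carriers (pixels at 1.5x in the top view): yellow at (352,365), (437,288), (529,290) and (530,366). A turquoise look-alike is at (370,298), and pink ones are at (222,215) and (185,443). The weight is at (448,360), red on grey. The post is by the white dot at about (211,273), and the scanner box is at (272,258). Next I'll measure them and crop to confirm.

```bash
cat >> h.py <<'E'
def carriers(im,d,cam="top"):
    P=pts(cam,d);hsv=cv2.cvtColor(im,cv2.COLOR_RGB2HSV)
    out=[]
    for x in ctrl.outline_of(cam,"carrier1"):
        m=x["region"]&(d>0)
        h=np.median(hsv[m],0)
        yel=((hsv[...,0]>18)&(hsv[...,0]<36)&(hsv[...,1]>110)&m).sum()/max(m.sum(),1)
        Q=P[m]; Q=Q[np.abs(Q[:,2]-np.median(Q[:,2]))<.006]
        if m.sum()>1500 or len(Q)<50: continue
        (c,s,a)=cv2.minAreaRect((Q[:,:2]*1000).astype(np.float32))
        if s[0]<s[1]: a+=90
        out.append((np.round(x["position"]),round(yel,2),np.round(c,1),np.round(s,0),(round(a,1)+90)%180-90,np.median(Q[:,2]).round(3)))
    return out
E
python3 - <<'E'
from h import *
z=np.load("top0.npz");im,d=z["im"],z["d"];P=pts("top",d)
ctrl.camera("top")
for c in carriers(im,d):print(*c)
near=(np.hypot(P[...,0]-.515,P[...,1]-.175)<.2)&(d>0)
Z=P[...,2]
def circ(Q):
    A=np.c_[2*Q,np.ones(len(Q))];s=np.linalg.lstsq(A,(Q**2).sum(1),rcond=None)[0];return s[:2],np.sqrt(s[2]+s[:2]@s[:2])
for lo,hi in((.015,.08),(.034,.048)):
    m=(near&(Z>lo)&(Z<hi)&(np.hypot(P[...,0]-.515,P[...,1]-.175)<.125)).astype(np.uint8)
    k=max(cv2.findContours(m,cv2.RETR_EXTERNAL,cv2.CHAIN_APPROX_NONE)[0],key=cv2.contourArea)[:,0]
    Q=P[k[:,1],k[:,0],:2]
    for _ in range(4):
        c,r=circ(Q);e=np.abs(np.hypot(*(Q-c).T)-r);Q=Q[e<max(.003,np.median(e)*2)]
    print("circ",c,r,len(Q))
n,l,st,_=cv2.connectedComponentsWithStats((near&(Z>.058)).astype(np.uint8))
for i in range(1,n):
    Q=P[l==i];
    if len(Q)>8: Q=Q[Q[:,2]>Q[:,2].max()-.012];print("tall",len(Q),Q.mean(0),cv2.minAreaRect((Q[:,:2]*1000).astype(np.float32)))
hsv=cv2.cvtColor(im,cv2.COLOR_RGB2HSV)
for n,lo,hi in(("blue",105,130),("green",45,75),("red",0,6)):
    m=near&(hsv[...,0]>=lo)&(hsv[...,0]<=hi)&(hsv[...,1]>130)&(hsv[...,2]>60)&(np.hypot(P[...,0]-.515,P[...,1]-.175)<.125)
    print(n,m.sum(),P[m].mean(0))
print([round(x["score"],2) for x in ctrl.outline_of("top","weight")])
m=(hsv[...,0]<8)|(hsv[...,0]>172); m&=(hsv[...,1]>130)&(np.hypot(P[...,0]-.45,P[...,1]+.24)<.06)
Q=P[m];print("weight",len(Q),Q.mean(0),cv2.minAreaRect((Q[:,:2]*1000).astype(np.float32)))
save("crop1.png",im[150:290,95:385],2.6)
E
```

```text
[292. 192.] 0.19 [ 591.5 -222. ] [85. 62.] 11.0 0.01
[351. 244.] 0.22 [ 444.2 -392.2] [78. 57.] 17.5 0.01
[353. 193.] 0.24 [ 587.8 -394.6] [56. 81.] -12.399999999999977 0.01
[147. 142.] 0.0 [738.6 199.3] [82. 56.] 49.400000000000006 0.008
[247. 202.] 0.0 [572.6 -94.6] [55. 81.] -8.0 0.01
[124. 297.] 0.0 [300.4 244.3] [81. 60.] 19.5 0.008
[235. 244.] 0.18 [445.  -62.6] [84. 58.] 19.0 0.01
[402. 267.] 0.74 [ 414.  -523.3] [169.  26.] 2.799999999999997 0.024
circ [0.51739811 0.17269041] 0.1161626980292783 216
circ [0.51770954 0.17295896] 0.09853376381821552 193
tall 279 [0.64304718 0.08820933 0.07067959] ((643.7174072265625, 89.42344665527344), (61.37788009643555, 37.043724060058594), 56.06867599487305)
tall 24 [0.60192745 0.19831573 0.08944866] ((602.0176391601562, 198.0374755859375), (12.425371170043945, 11.710273742675781), 13.225714683532715)
tall 120 [0.54887996 0.14919623 0.09434205] ((536.96923828125, 152.69680786132812), (57.00417709350586, 42.892250061035156), 28.17966079711914)
blue 9 [0.54377333 0.27950689 0.02829289]
green 9 [0.43934389 0.24884011 0.02748011]
red 0 [nan nan nan]
[0.79]
weight 74 [ 0.4517812  -0.23943701  0.04659175] ((452.1529541015625, -239.29798889160156), (36.19169616699219, 14.369434356689453), 9.895207405090332)<stdin>:23: RuntimeWarning: Mean of empty slice.
  ret = um.true_divide(
```

View pics/crop1.png

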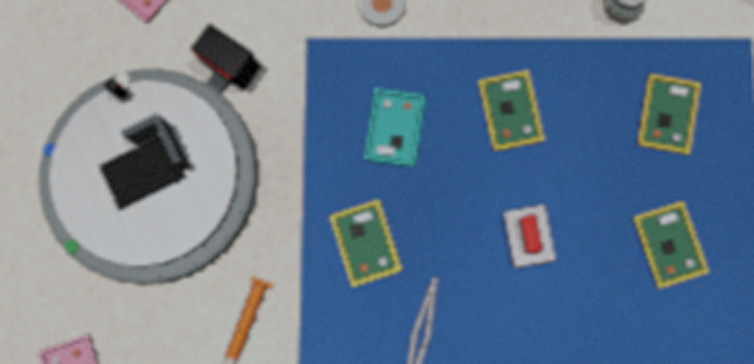

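```bash
cat >> h.py <<'E'
# base geometry
AX=np.array([517.5,173.]);YAW=-3.7
def nest(x,y,turn=60):  # nest-frame mm -> world mm
    a=np.radians(YAW+turn-60);v=np.array([x+40,y+28]);return AX+np.array([v[0]*np.cos(a)-v[1]*np.sin(a),v[0]*np.sin(a)+v[1]*np.cos(a)])
def plan(wps,start=None):
    """wps: (x,y,z mm,psi deg,jaw,rows). prints rows: jaw|offset|rotz"""
    p,r,o=tool();p=p*1000;m=r.as_matrix();psi=np.degrees(np.arctan2(m[1,0],m[0,0]))
    print("now",o["time_s"],p.round(1),"psi",round(psi,1),"open",round(o["opening"],2),"F",np.round(o["wrist_force"],1),"tilt",m[:2,2].round(3))
    i=0
    if start is not None: p,psi=np.array(start[:3],float),start[3]
    for x,y,z,ps,jaw,n in wps:
        p0,psi0=p.copy(),psi
        for k in range(1,n+1):
            g=p0+(np.array([x,y,z])-p0)*k/n; gp=psi0+(ps-psi0)*k/n
            a=np.radians(psi);dx,dy,dz=g-p
            off=np.round([dx*np.cos(a)+dy*np.sin(a),dx*np.sin(a)-dy*np.cos(a),-dz]).astype(int)
            rz=np.round(-(gp-psi),1)
            p=p+np.array([off[0]*np.cos(a)+off[1]*np.sin(a),off[0]*np.sin(a)-off[1]*np.cos(a),-off[2]]);psi-=rz
            i+=1;print(i,jaw,off.tolist(),rz,"|n|",round(float(np.linalg.norm(off))))
    print("end",p.round(1),round(psi,1))
E
python3 - <<'E'
from h import *
def arc(t,r=88): a=np.radians(t+YAW+20);return AX+r*np.array([np.cos(a),np.sin(a)])
W=[(*arc(0),200,46.3,.35,15),(*arc(0),60,46.3,.35,5)]
W+=[(*arc(t),60,46.3,.35,1) for t in(6,12,18,24,30,36,42,48,54,60)]
plan(W)
E
```

```text
now 1.05 [ 242.7 -521.3  231.3] psi 25.0 open 1.0 F [ 0.7  0.5 -0.3] tilt [-0. -0.]
1 0.35 [42, -33, 2] -1.4 |n| 53
2 0.35 [43, -33, 2] -1.4 |n| 54
3 0.35 [43, -31, 2] -1.5 |n| 53
4 0.35 [45, -30, 2] -1.4 |n| 54
5 0.35 [45, -29, 2] -1.4 |n| 54
6 0.35 [45, -28, 3] -1.4 |n| 53
7 0.35 [47, -27, 2] -1.5 |n| 54
8 0.35 [47, -25, 2] -1.4 |n| 53
9 0.35 [48, -25, 2] -1.4 |n| 54
10 0.35 [48, -23, 2] -1.4 |n| 53
11 0.35 [49, -22, 2] -1.4 |n| 54
12 0.35 [49, -21, 2] -1.5 |n| 53
13 0.35 [50, -19, 2] -1.4 |n| 54
14 0.35 [50, -19, 2] -1.4 |n| 54
15 0.35 [51, -17, 2] -1.4 |n| 54
16 0.35 [0, 0, 28] -0.0 |n| 28
17 0.35 [0, 0, 28] -0.0 |n| 28
18 0.35 [0, 0, 28] -0.0 |n| 28
19 0.35 [0, 0, 28] -0.0 |n| 28
20 0.35 [0, 0, 28] -0.0 |n| 28
21 0.35 [4, -8, 0] -0.0 |n| 9
22 0.35 [4, -9, 0] -0.0 |n| 10
23 0.35 [2, -8, 0] -0.0 |n| 8
24 0.35 [1, -10, 0] -0.0 |n| 10
25 0.35 [1, -9, 0] -0.0 |n| 9
26 0.35 [-1, -9, 0] -0.0 |n| 9
27 0.35 [-1, -9, 0] -0.0 |n| 9
28 0.35 [-3, -9, 0] -0.0 |n| 9
29 0.35 [-3, -9, 0] -0.0 |n| 9
30 0.35 [-4, -8, 0] -0.0 |n| 9
end [538.2 258.7  60.3] 46.3
```

Request:
{"name": "apply_moves", "arguments": {"moves": [{"jaw":0.35,"offset":[42,-33,2],"rot":[0,0,-1.4]},{"jaw":0.35,"offset":[43,-33,2],"rot":[0,0,-1.4]},{"jaw":0.35,"offset":[43,-31,2],"rot":[0,0,-1.5]},{"jaw":0.35,"offset":[45,-30,2],"rot":[0,0,-1.4]},{"jaw":0.35,"offset":[45,-29,2],"rot":[0,0,-1.4]}]}}

```text
time_s: 1.68
eef_pos: [0.3635, -0.2799, 0.2215]
eef_rot: [0.0, 0.961, 0.276, 0.0]
wrist_force: [1.0, -0.5, 0.3]
opening: 0.352
grasp_force: 0.0
```

Request:
{"name": "apply_moves", "arguments": {"moves": [{"jaw":0.35,"offset":[45,-28,3],"rot":[0,0,-1.4]},{"jaw":0.35,"offset":[47,-27,2],"rot":[0,0,-1.5]},{"jaw":0.35,"offset":[47,-25,2],"rot":[0,0,-1.4]},{"jaw":0.35,"offset":[48,-25,2],"rot":[0,0,-1.4]},{"jaw":0.35,"offset":[48,-23,2],"rot":[0,0,-1.4]}]}}

```text
time_s: 2.3
eef_pos: [0.483, -0.0401, 0.2106]
eef_rot: [0.0, 0.942, 0.336, 0.0]
wrist_force: [1.1, -0.2, 0.1]
opening: 0.348
grasp_force: 0.0
```

Request:
{"name": "apply_moves", "arguments": {"moves": [{"jaw":0.35,"offset":[49,-22,2],"rot":[0,0,-1.4]},{"jaw":0.35,"offset":[49,-21,2],"rot":[0,0,-1.5]},{"jaw":0.35,"offset":[50,-19,2],"rot":[0,0,-1.4]},{"jaw":0.35,"offset":[50,-19,2],"rot":[0,0,-1.4]},{"jaw":0.35,"offset":[51,-17,2],"rot":[0,0,-1.4]}]}}

```text
time_s: 2.92
eef_pos: [0.6024, 0.1996, 0.2003]
eef_rot: [0.0, 0.919, 0.393, 0.0]
wrist_force: [-0.0, 0.6, -0.5]
opening: 0.356
grasp_force: 0.0
```

Request:
{"name": "apply_moves", "arguments": {"moves": [{"jaw":0.35,"offset":[0,0,0],"rot":[0,0,0]},{"jaw":0.35,"offset":[0,0,0],"rot":[0,0,0]},{"jaw":0.35,"offset":[0,0,20],"rot":[0,0,0]},{"jaw":0.35,"offset":[0,0,20],"rot":[0,0,0]},{"jaw":0.35,"offset":[0,0,20],"rot":[0,0,0]}]}}

```text
time_s: 3.55
eef_pos: [0.6009, 0.1971, 0.1381]
eef_rot: [-0.0, 0.92, 0.392, -0.001]
wrist_force: [0.7, -0.0, -0.0]
opening: 0.346
grasp_force: 0.0
```

```bash
cat >> h.py <<'E'
def w2px(Q,params,p,r):
    """world m points -> wrist pixel"""
    T=np.array(params["mount"]);K=np.array(params["K"])
    t=r.inv().apply(np.atleast_2d(Q)-p);c=(t-T[:3,3])@T[:3,:3]
    th=np.arctan2(np.hypot(c[:,0],c[:,1]),c[:,2]);ph=np.arctan2(c[:,1],c[:,0])
    return np.c_[K[0,2]+K[0,0]*th*np.cos(ph),K[1,2]+K[1,1]*th*np.sin(ph)]
def wpts(depth,params,p,r):
    """wrist depth -> world points"""
    T=np.array(params["mount"]);K=np.array(params["K"])
    v,u=np.mgrid[:384,:512];a=(u-K[0,2])/K[0,0];b=(v-K[1,2])/K[1,1];th=np.hypot(a,b)
    s=np.tan(np.minimum(th,1.4))/np.maximum(th,1e-6)
    c=np.stack([a*s*depth,b*s*depth,depth],-1)@T[:3,:3].T+T[:3,3]
    return r.apply(c.reshape(-1,3)).reshape(384,512,3)+p
def look(n=None):
    p,r,o=tool();im,d=ctrl.camera("wrist");pr=ctrl.camera_params("wrist")
    if n:save(n,im,1.5)
    return im,d,wpts(d,pr,p,r),p,r,pr
E
python3 - <<'E'
from h import *
im,d,P,p,r,pr=look("w1.png");print(np.array(pr["mount"]).round(3),pr["K"])
Z=P[...,2]
m=((d>0)&(Z>.082)&(Z<.1)&(np.hypot(P[...,0]-.517,P[...,1]-.173)<.11)).astype(np.uint8)
n,l,st,_=cv2.connectedComponentsWithStats(m)
for i in range(1,n):
    if st[i,4]>40: Q=P[l==i];print(len(Q),Q.mean(0).round(4),cv2.minAreaRect((Q[:,:2]*1000).astype(np.float32)))
def arc(t,r=88): a=np.radians(t+YAW+20);return AX+r*np.array([np.cos(a),np.sin(a)])
plan([(*arc(0),62,46.3,.35,5)])
E
```

```text
[[ 0.001 -0.946 -0.323  0.083]
 [ 1.     0.001  0.001  0.001]
 [-0.    -0.323  0.946 -0.143]
 [ 0.     0.     0.     1.   ]] [[297.31863964   0.         254.12155495]
 [  0.         297.31863964 188.54796944]
 [  0.           0.           1.        ]]
332 [0.603  0.198  0.0892] ((602.2448120117188, 197.279296875), (13.327031135559082, 13.345782279968262), 13.093966484069824)
1277 [0.5532 0.1502 0.0917] ((538.7811889648438, 148.56417846679688), (57.14063262939453, 37.092872619628906), 27.842147827148438)
now 3.6 [599.2 196.9 135. ] psi 46.2 open 0.35 F [-1.8 -0.4 -1.9] tilt [-0.006 -0.001]
1 0.35 [0, 0, 15] -0.0 |n| 15
2 0.35 [1, 1, 14] -0.0 |n| 14
3 0.35 [0, 0, 15] -0.1 |n| 15
4 0.35 [1, 0, 14] 0.0 |n| 14
5 0.35 [0, 0, 15] 0.0 |n| 15
end [601.3 197.6  62. ] 46.3
```

View pics/w1.png

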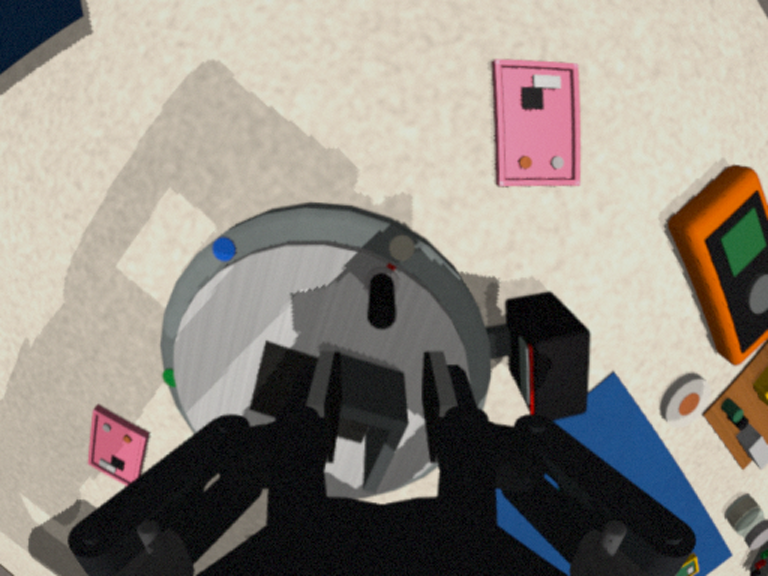

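The post is at pixel (382,290), with the red mark pointing to the white dot. The measured positions agree with the model, so I'll straddle the post and click it round.

Request:
{"name": "apply_moves", "arguments": {"moves": [{"jaw":0.35,"offset":[0,0,20],"rot":[0,0,0]},{"jaw":0.35,"offset":[0,0,20],"rot":[0,0,0]},{"jaw":0.35,"offset":[0,0,20],"rot":[0,0,0]},{"jaw":0.35,"offset":[0,0,17],"rot":[0,0,0]},{"jaw":0.35,"offset":[0,0,0],"rot":[0,0,0]}]}}

```text
time_s: 4.22
eef_pos: [0.6003, 0.1977, 0.0611]
eef_rot: [-0.0, 0.92, 0.393, -0.002]
wrist_force: [-0.0, 0.5, 0.3]
opening: 0.352
grasp_force: 0.0
```

Request:
{"name": "apply_moves", "arguments": {"moves": [{"jaw":0.35,"offset":[4,-8,0],"rot":[0,0,0]},{"jaw":0.35,"offset":[4,-9,0],"rot":[0,0,0]},{"jaw":0.35,"offset":[2,-8,0],"rot":[0,0,0]},{"jaw":0.35,"offset":[1,-10,0],"rot":[0,0,0]},{"jaw":0.35,"offset":[1,-9,0],"rot":[0,0,0]}]}}

```text
time_s: 4.85
eef_pos: [0.5812, 0.238, 0.0655]
eef_rot: [0.001, 0.92, 0.393, 0.004]
wrist_force: [5.2, -1.1, -0.7]
opening: 0.348
grasp_force: 2.5
```

Request:
{"name": "apply_moves", "arguments": {"moves": [{"jaw":0.35,"offset":[-1,-9,0],"rot":[0,0,0]},{"jaw":0.35,"offset":[-1,-9,0],"rot":[0,0,0]},{"jaw":0.35,"offset":[-3,-9,0],"rot":[0,0,0]},{"jaw":0.35,"offset":[-3,-9,0],"rot":[0,0,0]},{"jaw":0.35,"offset":[-4,-8,0],"rot":[0,0,0]}]}}

```text
time_s: 5.48
eef_pos: [0.5372, 0.259, 0.0631]
eef_rot: [-0.0, 0.92, 0.393, -0.0]
wrist_force: [-0.3, 0.1, -0.6]
opening: 0.354
grasp_force: 0.0
```

Request:
{"name": "apply_moves", "arguments": {"moves": [{"jaw":0.35,"offset":[0,0,0],"rot":[0,0,0]},{"jaw":0.35,"offset":[0,0,0],"rot":[0,0,0]},{"jaw":0.35,"offset":[0,0,-30],"rot":[0,0,0]},{"jaw":0.35,"offset":[0,0,-60],"rot":[0,0,0]},{"jaw":0.7,"offset":[0,0,-60],"rot":[0,0,0]}]}}

```text
time_s: 6.1
eef_pos: [0.5381, 0.2583, 0.2146]
eef_rot: [-0.0, 0.92, 0.393, -0.0]
wrist_force: [0.3, 0.4, 0.8]
opening: 0.548
grasp_force: 0.0
```

```bash
cat >> h.py <<'E'
def tall(P,d,lo=.08,hi=.1):
    Z=P[...,2];m=((d>0)&(Z>lo)&(Z<hi)&(np.hypot(P[...,0]-.5175,P[...,1]-.173)<.11)).astype(np.uint8)
    n,l,st,_=cv2.connectedComponentsWithStats(m)
    for i in range(1,n):
        if st[i,4]>15: Q=P[l==i];print("tall",len(Q),Q.mean(0).round(4),cv2.minAreaRect((Q[:,:2]*1000).astype(np.float32)))
E
python3 - <<'E'
from h import *
im,d,P,p,r,pr=look();tall(P,d)
im,d=ctrl.camera("top");tall(pts("top",d),d)
for c in carriers(im,d):print(*c)
print("exp post",nest(-24.7,58.7),"corner",nest(0,0),nest(8,8),nest(-35,8),nest(8,-48))
plan([])
E
```

```text
tall 187 [0.5401 0.2573 0.089 ] ((539.524169921875, 256.87896728515625), (12.653841972351074, 13.283720016479492), 88.43767547607422)
tall 915 [0.553  0.1912 0.0921] ((544.9232177734375, 177.77967834472656), (56.47452926635742, 43.51127243041992), 86.26119232177734)
tall 136 [0.5531 0.1877 0.0924] ((545.588134765625, 179.39698791503906), (41.796836853027344, 59.51923370361328), 0.7165980339050293)
tall 25 [0.5384 0.2574 0.0898] ((538.8900756835938, 257.61614990234375), (11.12673282623291, 12.807469367980957), 29.59632110595703)
[125. 297.] 0.0 [301.4 244.6] [78. 60.] 20.400000000000006 0.008
[248. 198.] 0.0 [573.2 -95.2] [56. 83.] -5.800000000000011 0.01
[147. 142.] 0.0 [740.7 199.6] [88. 58.] 51.400000000000006 0.008
[236. 242.] 0.2 [445.2 -63.7] [79. 54.] 19.0 0.01
[292. 193.] 0.22 [ 590.6 -221.9] [79. 56.] 12.900000000000006 0.01
[353. 244.] 0.21 [ 443.9 -392.2] [77. 55.] 18.200000000000003 0.01
[352. 194.] 0.23 [ 587.6 -395.2] [56. 80.] -11.100000000000023 0.01
exp post [538.36306009 258.53193979] corner [559.22352936 198.36034498] [567.72311277 205.82741146] [524.81274119 208.60230072] [564.10930351 149.94413684]
now 6.25 [541.2 259.2 218.2] psi 46.2 open 0.7 F [ 0.  -0.5  0.1] tilt [0.009 0.002]
end [541.2 259.2 218.2] 46.2
```

```bash
cat >> h.py <<'E'
def grip(c,a,off=18): a_=np.radians(a);return np.array(c)-off*np.array([np.cos(a_),np.sin(a_)])
E
python3 - <<'E'
from h import *
g=grip((445,-63),18.7)
plan([(*g,120,18.7,.9,7),(*g,22,18.7,.9,3),(*g,-1,18.7,.9,3)],start=(538.3,258.6,212,46.3))
E
```

```text
now 6.25 [541.2 259.2 218.2] psi 46.2 open 0.7 F [ 0.  -0.5  0.1] tilt [0.009 0.002]
1 0.9 [-45, 21, 13] 3.9 |n| 51
2 0.9 [-43, 24, 13] 4.0 |n| 51
3 0.9 [-41, 27, 13] 3.9 |n| 51
4 0.9 [-40, 29, 14] 4.0 |n| 51
5 0.9 [-37, 33, 13] 3.9 |n| 51
6 0.9 [-35, 34, 13] 4.0 |n| 50
7 0.9 [-33, 37, 13] 3.9 |n| 51
8 0.9 [0, 0, 33] -0.0 |n| 33
9 0.9 [0, 0, 32] 0.0 |n| 32
10 0.9 [0, 0, 33] 0.0 |n| 33
11 0.9 [0, 0, 8] -0.0 |n| 8
12 0.9 [0, 0, 7] 0.0 |n| 7
13 0.9 [0, 0, 8] 0.0 |n| 8
end [427.5 -68.5  -1. ] 18.7
```

Request:
{"name": "apply_moves", "arguments": {"moves": [{"jaw":0.9,"offset":[-45,21,13],"rot":[0,0,3.9]},{"jaw":0.9,"offset":[-43,24,13],"rot":[0,0,4.0]},{"jaw":0.9,"offset":[-41,27,13],"rot":[0,0,3.9]},{"jaw":0.9,"offset":[-40,29,14],"rot":[0,0,4.0]},{"jaw":0.9,"offset":[-37,33,13],"rot":[0,0,3.9]}]}}

```text
time_s: 6.88
eef_pos: [0.4579, 0.0233, 0.1455]
eef_rot: [-0.0, 0.974, 0.229, -0.001]
wrist_force: [1.4, -0.9, -0.2]
opening: 0.901
grasp_force: 0.0
```

Request:
{"name": "apply_moves", "arguments": {"moves": [{"jaw":0.9,"offset":[-35,34,13],"rot":[0,0,4.0]},{"jaw":0.9,"offset":[-33,37,13],"rot":[0,0,3.9]},{"jaw":0.9,"offset":[0,0,10],"rot":[0,0,0]},{"jaw":0.9,"offset":[0,0,10],"rot":[0,0,0]},{"jaw":0.9,"offset":[0,0,0],"rot":[0,0,0]}]}}

```text
time_s: 7.5
eef_pos: [0.4265, -0.067, 0.1001]
eef_rot: [-0.001, 0.987, 0.163, -0.001]
wrist_force: [0.2, -0.7, -0.3]
opening: 0.903
grasp_force: 0.0
```

```bash
cat >> h.py <<'E'
def wcar(im,P,d,c,rad=.065,zlo=.004,zhi=.02):
    """yellow carrier near world c (m) in a wrist view -> centre, angle of long axis"""
    hsv=cv2.cvtColor(im,cv2.COLOR_RGB2HSV);h=hsv[...,0]
    m=(d>0)&(h>16)&(h<90)&(hsv[...,1]>80)&(np.hypot(P[...,0]-c[0],P[...,1]-c[1])<rad)&(P[...,2]>zlo)&(P[...,2]<zhi)
    n,l,st,_=cv2.connectedComponentsWithStats(m.astype(np.uint8))
    i=1+np.argmax(st[1:,4]);Q=P[l==i]
    c_,s,a=cv2.minAreaRect((Q[:,:2]*1000).astype(np.float32))
    if s[0]<s[1]:a+=90
    return len(Q),np.round(c_,1),np.round(s,1),round((a+90)%180-90,1),Q[:,2].mean().round(4)
E
python3 - <<'E'
from h import *
im,d,P,p,r,pr=look("w2.png");print(wcar(im,P,d,(.445,-.063)))
plan([])
E
```

```text
(5727, array([445., -66.]), array([80.6, 55.7]), 18.2, np.float64(0.0093))
now 7.55 [427.  -67.1 100.7] psi 18.8 open 0.9 F [0.5 0.9 0. ] tilt [-0.001  0.001]
end [427.  -67.1 100.7] 18.8
```

View pics/w2.png

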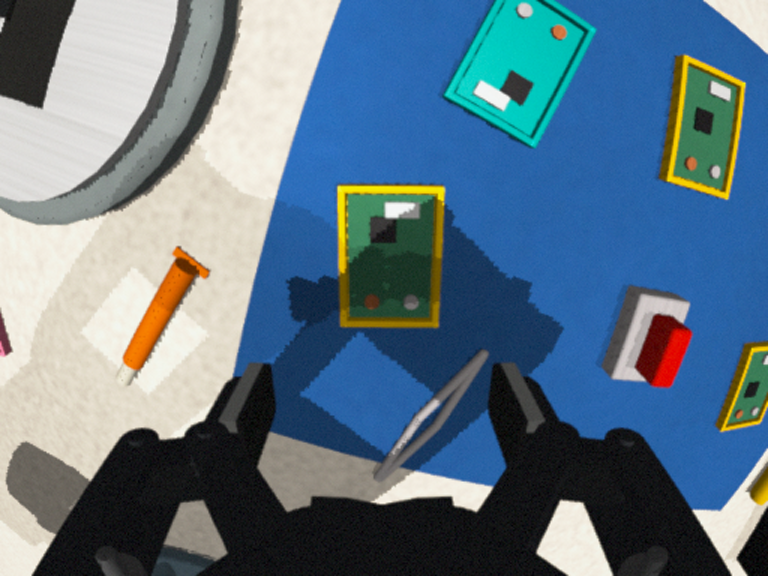

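Run:
```python
from h import *
im,d,P,p,r,pr=look()
print(P[int(354/1.5),int(484/1.5)],P[int(365/1.5),int(472/1.5)])
g=grip((445,-64.7),18.5)
a=np.radians(18.5)
for s in(1,-1):
  for w in (-11,11):
    for b in (34,53): print(s,w,b,(g+np.array([np.cos(a),np.sin(a)])*w+s*b*np.array([-np.sin(a),np.cos(a)])).round())
plan([(*g,22,18.5,.85,3),(*g,-1,18.5,.85,2)],start=(427.5,-68.5,101,18.7))
```

```text
[ 0.40649963 -0.14014586  0.00778056] [ 0.39750695 -0.13595574  0.0077492 ]
1 -11 34 [407. -42.]
1 -11 53 [401. -24.]
1 11 34 [428. -35.]
1 11 53 [422. -17.]
-1 -11 34 [ 428. -106.]
-1 -11 53 [ 434. -124.]
-1 11 34 [449. -99.]
-1 11 53 [ 455. -117.]
now 7.6 [427.3 -67.3 101.2] psi 18.8 open 0.9 F [-0.3 -0.7  1. ] tilt [-0.  0.]
1 0.85 [0, 1, 26] 0.1 |n| 26
2 0.85 [0, 0, 27] 0.0 |n| 27
3 0.85 [0, 1, 26] 0.1 |n| 26
4 0.85 [0, 0, 12] -0.0 |n| 12
5 0.85 [0, 0, 11] -0.0 |n| 11
end [428.1 -70.4  -1. ] 18.5
```

Request:
{"name": "apply_moves", "arguments": {"moves": [{"jaw":0.85,"offset":[0,1,26],"rot":[0,0,0]},{"jaw":0.85,"offset":[0,0,27],"rot":[0,0,0]},{"jaw":0.85,"offset":[0,1,26],"rot":[0,0,0]},{"jaw":0.85,"offset":[0,0,12],"rot":[0,0,0]},{"jaw":0.85,"offset":[0,0,10],"rot":[0,0,0]}]}}

```text
time_s: 8.22
eef_pos: [0.4283, -0.0699, 0.0002]
eef_rot: [0.0, 0.987, 0.163, 0.0]
wrist_force: [0.6, -0.7, 0.0]
opening: 0.854
grasp_force: 0.0
```

Request:
{"name": "apply_moves", "arguments": {"moves": [{"jaw":0.5,"offset":[0,0,0],"rot":[0,0,0]},{"jaw":0.5,"offset":[0,0,0],"rot":[0,0,0]},{"jaw":0.5,"offset":[0,0,0],"rot":[0,0,0]},{"jaw":0.5,"offset":[0,0,-5],"rot":[0,0,0]},{"jaw":0.5,"offset":[0,0,-10],"rot":[0,0,0]}]}}

```text
time_s: 8.85
eef_pos: [0.4275, -0.0701, 0.0157]
eef_rot: [-0.0, 0.987, 0.162, -0.0]
wrist_force: [-0.0, -0.8, -2.0]
opening: 0.634
grasp_force: 63.1
```

Run:
```python
from h import *
g=nest(-64,-34)
plan([(428,-70.4,130,18.6,.5,2),(*g,150,-3.7,.5,5),(*g,41,-3.7,.5,3)],start=(428,-70.4,15,18.6))
print(nest(-58,-28)-g)
```

```text
now 8.85 [427.5 -70.1  15.7] psi 18.7 open 0.63 F [-0.  -0.8 -2. ] tilt [-0.001  0.   ]
1 0.5 [0, 0, -58] -0.0 |n| 58
2 0.5 [0, 0, -57] -0.0 |n| 57
3 0.5 [28, -41, -4] 4.5 |n| 50
4 0.5 [24, -43, -4] 4.4 |n| 49
5 0.5 [21, -45, -4] 4.5 |n| 50
6 0.5 [17, -47, -4] 4.4 |n| 50
7 0.5 [14, -47, -4] 4.5 |n| 49
8 0.5 [0, 0, 36] 0.0 |n| 36
9 0.5 [0, 0, 37] 0.0 |n| 37
10 0.5 [0, 0, 36] 0.0 |n| 36
end [493.4 168.4  41. ] -3.7
[6.37468756 5.60029986]
```

Request:
{"name": "apply_moves", "arguments": {"moves": [{"jaw":0.5,"offset":[0,0,-58],"rot":[0,0,0]},{"jaw":0.5,"offset":[0,0,-57],"rot":[0,0,0]},{"jaw":0.5,"offset":[28,-41,-4],"rot":[0,0,4.5]},{"jaw":0.5,"offset":[24,-43,-4],"rot":[0,0,4.4]},{"jaw":0.5,"offset":[21,-45,-4],"rot":[0,0,4.5]}]}}

```text
time_s: 9.48
eef_pos: [0.4675, 0.0744, 0.1437]
eef_rot: [0.0, 0.999, 0.044, 0.001]
wrist_force: [0.5, 0.6, -0.7]
opening: 0.632
grasp_force: 64.0
```

Request:
{"name": "apply_moves", "arguments": {"moves": [{"jaw":0.5,"offset":[17,-47,-4],"rot":[0,0,4.4]},{"jaw":0.5,"offset":[14,-47,-4],"rot":[0,0,4.5]},{"jaw":0.5,"offset":[0,0,30],"rot":[0,0,0]},{"jaw":0.5,"offset":[0,0,30],"rot":[0,0,0]},{"jaw":0.5,"offset":[0,0,0],"rot":[0,0,0]}]}}

```text
time_s: 10.1
eef_pos: [0.4907, 0.1686, 0.0887]
eef_rot: [0.0, 1.0, -0.032, -0.002]
wrist_force: [-0.5, -0.6, -1.5]
opening: 0.632
grasp_force: 63.9
```

Run:
```python
from h import *
im,d,P,p,r,pr=look("w3.png")
hs=ctrl.outline_of("wrist","nest");print([(round(x["score"],2),x["position"]) for x in hs[:2]])
print("corner px",w2px(np.array([[*nest(x,y)/1e3,z] for x,y,z in((8,8,.094),(0,0,.094),(-35,8,.094),(8,-48,.094),(-80,-56,.04),(-80,0,.04))]),pr,p,r)*1.5)
plan([])
```

```text
[(0.56, [237.1, 127.8])]
corner px [[245.53415795 169.06598116]
 [270.91704769 193.15237606]
 [254.91744613 297.26082169]
 [424.96018739 166.25102534]
 [425.06257745 344.7508822 ]
 [309.11452506 344.22480235]]
now 10.2 [493.3 168.6  91.3] psi -3.6 open 0.63 F [0.8 0.5 0.2] tilt [0.001 0.   ]
end [493.3 168.6  91.3] -3.6
```

View pics/w3.png

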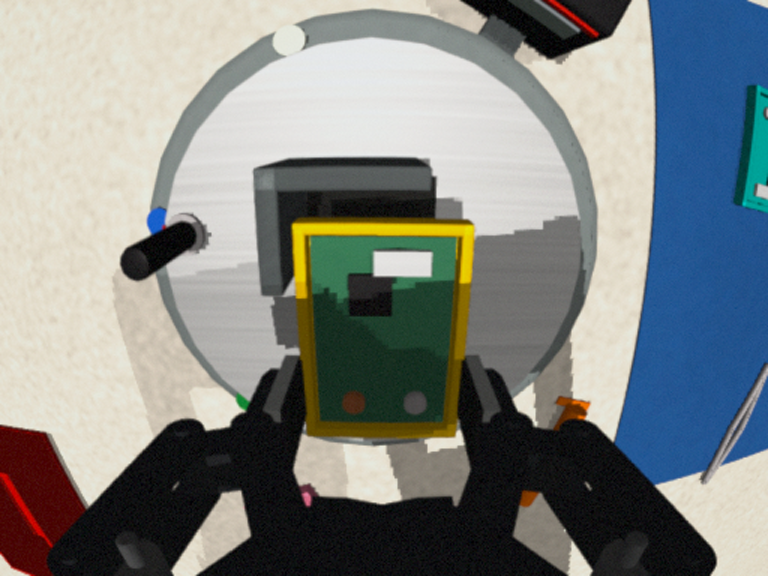

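Request:
{"name": "apply_moves", "arguments": {"moves": [{"jaw":0.5,"offset":[0,0,25],"rot":[0,0,0]},{"jaw":0.5,"offset":[0,0,20],"rot":[0,0,0]},{"jaw":0.5,"offset":[0,0,5],"rot":[0,0,0]},{"jaw":0.5,"offset":[0,0,1],"rot":[0,0,0]},{"jaw":0.5,"offset":[0,0,0],"rot":[0,0,0]}]}}

```text
time_s: 10.82
eef_pos: [0.4939, 0.1687, 0.0405]
eef_rot: [-0.0, 0.999, -0.032, 0.001]
wrist_force: [1.0, -0.5, -0.3]
opening: 0.633
grasp_force: 63.9
```

Request:
{"name": "apply_moves", "arguments": {"moves": [{"jaw":0.5,"offset":[1,0,0],"rot":[0,0,0]},{"jaw":0.5,"offset":[1,0,0],"rot":[0,0,0]},{"jaw":0.5,"offset":[1,0,0],"rot":[0,0,0]},{"jaw":0.5,"offset":[1,0,0],"rot":[0,0,0]},{"jaw":0.5,"offset":[1,0,0],"rot":[0,0,0]}]}}

```text
time_s: 11.45
eef_pos: [0.4979, 0.1684, 0.0393]
eef_rot: [-0.0, 0.999, -0.032, -0.0]
wrist_force: [-0.4, -0.7, -0.8]
opening: 0.633
grasp_force: 63.9
```

No contact so far. I'll go on to the end fence, then toward +y (tool -y).

Request:
{"name": "apply_moves", "arguments": {"moves": [{"jaw":0.5,"offset":[1,0,0],"rot":[0,0,0]},{"jaw":0.5,"offset":[1,0,0],"rot":[0,0,0]},{"jaw":0.5,"offset":[0.5,0,0],"rot":[0,0,0]},{"jaw":0.5,"offset":[0,0,0],"rot":[0,0,0]},{"jaw":0.5,"offset":[0,0,0],"rot":[0,0,0]}]}}

```text
time_s: 12.08
eef_pos: [0.4995, 0.1682, 0.039]
eef_rot: [0.0, 0.999, -0.032, -0.001]
wrist_force: [-4.5, -0.2, 0.2]
opening: 0.628
grasp_force: 64.1
```

Request:
{"name": "apply_moves", "arguments": {"moves": [{"jaw":0.5,"offset":[0,-1,0],"rot":[0,0,0]},{"jaw":0.5,"offset":[0,-1,0],"rot":[0,0,0]},{"jaw":0.5,"offset":[0,-1,0],"rot":[0,0,0]},{"jaw":0.5,"offset":[0,0,0],"rot":[0,0,0]},{"jaw":0.5,"offset":[0,0,0],"rot":[0,0,0]}]}}

```text
time_s: 12.7
eef_pos: [0.4996, 0.1705, 0.0388]
eef_rot: [0.001, 0.999, -0.032, -0.001]
wrist_force: [-5.0, -3.6, 0.3]
opening: 0.626
grasp_force: 64.1
```

Request:
{"name": "apply_moves", "arguments": {"moves": [{"jaw":0.5,"offset":[0,0,1],"rot":[0,0,0]},{"jaw":0.5,"offset":[0,0,0.5],"rot":[0,0,0]},{"jaw":0.5,"offset":[0.5,0,0],"rot":[0,0,0]},{"jaw":0.5,"offset":[0,-0.5,0],"rot":[0,0,0]},{"jaw":0.5,"offset":[0,0,0],"rot":[0,0,0]}]}}

```text
time_s: 13.32
eef_pos: [0.4996, 0.1706, 0.0387]
eef_rot: [0.001, 0.999, -0.032, -0.002]
wrist_force: [-13.6, -7.6, 17.5]
opening: 0.631
grasp_force: 65.9
```

Request:
{"name": "apply_moves", "arguments": {"moves": [{"jaw":0.66,"offset":[0,0,0],"rot":[0,0,0]},{"jaw":0.7,"offset":[0,0,0],"rot":[0,0,0]},{"jaw":0.8,"offset":[0,0,0],"rot":[0,0,0]},{"jaw":0.85,"offset":[0,0,-3],"rot":[0,0,0]},{"jaw":0.85,"offset":[0,0,-20],"rot":[0,0,0]}]}}

```text
time_s: 13.95
eef_pos: [0.5, 0.1716, 0.06]
eef_rot: [0.0, 0.999, -0.032, -0.001]
wrist_force: [-0.3, 0.7, 0.2]
opening: 0.849
grasp_force: 0.0
```

Request:
{"name": "apply_moves", "arguments": {"moves": [{"jaw":0.85,"offset":[0,0,-40],"rot":[0,0,0]},{"jaw":0.85,"offset":[0,0,-40],"rot":[0,0,0]},{"jaw":0.85,"offset":[0,0,0],"rot":[0,0,0]},{"jaw":0.85,"offset":[0,0,0],"rot":[0,0,0]},{"jaw":0.85,"offset":[0,0,0],"rot":[0,0,0]}]}}

```text
time_s: 14.58
eef_pos: [0.5, 0.1715, 0.1393]
eef_rot: [0.0, 0.999, -0.032, -0.001]
wrist_force: [-0.2, -0.8, 0.3]
opening: 0.853
grasp_force: 0.0
```

Run:
```python
from h import *
im,d,P,p,r,pr=look("w4.png")
print(wcar(im,P,d,nest(-40,-28)/1e3,.07,.043,.06),nest(-40,-28))
plan([])
```

```text
(5088, array([517.6, 169.3]), array([56.2, 79.5]), -3.3, np.float64(0.0472)) [517.5 173. ]
now 14.625 [500.1 171.5 139.3] psi -3.6 open 0.85 F [-0.4  0.4 -0.3] tilt [-0.003 -0.   ]
end [500.1 171.5 139.3] -3.6
```

View pics/w4.png

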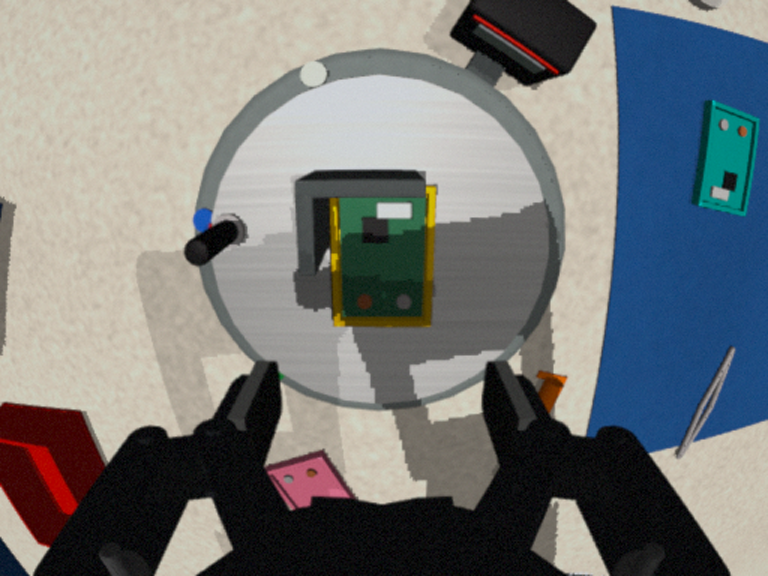

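```bash
cat >> h.py <<'E'
def fit(im,P,d,zt,rec=None):
    """nest-frame (model) gaps: fence inner faces vs edges of the carrier whose top is at zt (m)"""
    a=np.radians(YAW);v=(P[...,:2]*1000-AX);X=v[...,0]*np.cos(a)+v[...,1]*np.sin(a)-40;Y=-v[...,0]*np.sin(a)+v[...,1]*np.cos(a)-28;Z=P[...,2]
    ok=d>0;top=ok&(Z>.090)&(Z<.1)
    f=lambda m,A:np.percentile(A[m],[2,50,98]).round(1)
    s=top&(X<-8)&(X>-32)&(abs(Y)<14);e=top&(Y<-10)&(Y>-45)&(abs(X)<14)
    print("side fence top Y",f(s,Y),"end fence top X",f(e,X))
    hsv=cv2.cvtColor(im,cv2.COLOR_RGB2HSV)
    c=ok&(hsv[...,0]>16)&(hsv[...,0]<90)&(hsv[...,1]>80)&(abs(Z-zt)<.006)&(abs(X+40)<50)&(abs(Y+28)<40)
    print("carrier X",f(c,X),"Y",f(c,Y),"z",np.median(Z[c]).round(4),"rect",cv2.minAreaRect(np.c_[X[c],Y[c]].astype(np.float32)))
    side=ok&(Z>.06)&(Z<.085)&(X>-32)&(X<-5)&(abs(Y)<6);end=ok&(Z>.06)&(Z<.085)&(Y<-10)&(Y>-45)&(abs(X)<6)
    print("side face Y",side.sum(),np.median(Y[side]) if side.any() else None,"end face X",end.sum(),np.median(X[end]) if end.any() else None)
E
python3 - <<'E'
from h import *
im,d,P,p,r,pr=look()
fit(im,P,d,.05)
g=nest(-40,-30.5); 
print("fence-inner-bottom px",w2px(np.array([[*nest(x,y-2.5)/1e3,z] for x,y,z in((-35,0,.05),(0,0,.05),(-35,0,.094),(-80,0,.05),(-80,-56,.05))]),pr,p,r)*1.5)
E
```

```text
side fence top Y [-2.   1.7  5.9] end fence top X [0.5 4.5 8.3]
carrier X [-77.9 -43.3  -6.9] Y [-58.5 -32.   -4.9] z 0.0467 rect ((-39.7123908996582, -31.788959503173828), (79.77487182617188, 56.1337776184082), 0.2441008985042572)
side face Y 178 -1.8784119613839003 end face X 0 None
fence-inner-bottom px [[327.82360985 250.82323099]
 [326.09077077 186.29073273]
 [316.69398469 276.22229658]
 [330.8024217  326.85865741]
 [428.42239849 327.02833418]]
```

```bash
cat >> h.py <<'E'
PSI=-3.7
def fetch(c,a):
    g=grip(c,a);s=[500,171.5,139.5,-3.7]
    n=int(np.ceil(np.hypot(g[0]-s[0],g[1]-s[1])/55))
    k=max(n,3);plan([(*g,90,a,.85,k),(*g,0,a,.85,4)])
def bring(L):
    g=nest(-65,-36)
    p,r,o=tool();n=int(np.ceil(np.hypot(*(g-p[:2]*1000))/55))
    plan([(p[0]*1e3,p[1]*1e3,130,None,.5,2)] if 0 else [(*g,150,PSI,.5,n),(*g,41+10*L,PSI,.5,4)])
E
python3 - <<'E'
from h import *
fetch((591,-222.5),12)
E
```

```text
now 14.675 [500.2 171.5 139.5] psi -3.6 open 0.85 F [ 0.3  0.8 -0.8] tilt [-0.002 -0.   ]
1 0.85 [12, 49, 6] -2.0 |n| 51
2 0.85 [11, 49, 6] -1.9 |n| 51
3 0.85 [9, 50, 7] -2.0 |n| 51
4 0.85 [7, 50, 6] -1.9 |n| 51
5 0.85 [5, 51, 6] -2.0 |n| 52
6 0.85 [4, 50, 6] -1.9 |n| 51
7 0.85 [2, 50, 6] -2.0 |n| 50
8 0.85 [1, 51, 6] -1.9 |n| 51
9 0.85 [0, 0, 23] -0.0 |n| 23
10 0.85 [0, 0, 22] -0.0 |n| 22
11 0.85 [0, 0, 23] -0.0 |n| 23
12 0.85 [0, 0, 22] -0.0 |n| 22
end [ 5.738e+02 -2.261e+02  5.000e-01] 12.0
```

Request:
{"name": "apply_moves", "arguments": {"moves": [{"jaw":0.85,"offset":[12,49,6],"rot":[0,0,-2.0]},{"jaw":0.85,"offset":[11,49,6],"rot":[0,0,-1.9]},{"jaw":0.85,"offset":[9,50,7],"rot":[0,0,-2.0]},{"jaw":0.85,"offset":[7,50,6],"rot":[0,0,-1.9]},{"jaw":0.85,"offset":[5,51,6],"rot":[0,0,-2.0]}]}}

```text
time_s: 15.3
eef_pos: [0.5462, -0.0789, 0.1088]
eef_rot: [-0.0, 0.999, 0.054, -0.001]
wrist_force: [0.3, 0.4, 0.2]
opening: 0.849
grasp_force: 0.0
```

Request:
{"name": "apply_moves", "arguments": {"moves": [{"jaw":0.85,"offset":[4,50,6],"rot":[0,0,-1.9]},{"jaw":0.85,"offset":[2,50,6],"rot":[0,0,-2.0]},{"jaw":0.85,"offset":[1,51,6],"rot":[0,0,-1.9]},{"jaw":0.85,"offset":[0,0,0],"rot":[0,0,0]},{"jaw":0.85,"offset":[0,0,0],"rot":[0,0,0]}]}}

```text
time_s: 15.92
eef_pos: [0.574, -0.2254, 0.0907]
eef_rot: [-0.001, 0.995, 0.104, -0.001]
wrist_force: [-0.7, 2.0, -0.3]
opening: 0.853
grasp_force: 0.0
```

Run:
```python
from h import *
im,d,P,p,r,pr=look()
w=wcar(im,P,d,(.591,-.222));print(w)
g=grip(w[1],w[3]);plan([(*g,0,w[3],.85,5)])
```

```text
(6159, array([ 591. , -224.6]), array([80.1, 56. ]), 12.0, np.float64(0.0093))
now 15.975 [ 574.1 -224.8   91. ] psi 12.0 open 0.85 F [-0.3  0.3  0.2] tilt [-0.001  0.001]
1 0.85 [0, 1, 18] -0.0 |n| 18
2 0.85 [-1, 0, 18] -0.0 |n| 18
3 0.85 [0, 1, 19] -0.0 |n| 19
4 0.85 [0, 1, 18] -0.0 |n| 18
5 0.85 [0, 0, 18] -0.0 |n| 18
end [ 573.8 -227.9    0. ] 12.0
```

Request:
{"name": "apply_moves", "arguments": {"moves": [{"jaw":0.85,"offset":[0,1,25],"rot":[0,0,0]},{"jaw":0.85,"offset":[0,1,25],"rot":[0,0,0]},{"jaw":0.85,"offset":[0,0,25],"rot":[0,0,0]},{"jaw":0.85,"offset":[0,0,16],"rot":[0,0,0]},{"jaw":0.85,"offset":[0,0,0],"rot":[0,0,0]}]}}

```text
time_s: 16.6
eef_pos: [0.5742, -0.2264, -0.0004]
eef_rot: [-0.001, 0.994, 0.105, -0.001]
wrist_force: [-0.8, -0.0, 0.6]
opening: 0.853
grasp_force: 0.0
```

Request:
{"name": "apply_moves", "arguments": {"moves": [{"jaw":0.5,"offset":[0,0,0],"rot":[0,0,0]},{"jaw":0.5,"offset":[0,0,0],"rot":[0,0,0]},{"jaw":0.5,"offset":[0,0,0],"rot":[0,0,0]},{"jaw":0.5,"offset":[0,0,-50],"rot":[0,0,0]},{"jaw":0.5,"offset":[0,0,-60],"rot":[0,0,0]}]}}

```text
time_s: 17.23
eef_pos: [0.5738, -0.2273, 0.1105]
eef_rot: [-0.001, 0.995, 0.104, -0.001]
wrist_force: [1.2, 0.6, -0.6]
opening: 0.627
grasp_force: 63.4
```

Run:
```python
from h import *
bring(1)
```

```text
now 17.225 [ 573.8 -227.3  110.5] psi 12.0 open 0.63 F [ 1.2  0.6 -0.6] tilt [-0.003  0.002]
1 0.5 [0, -50, -5] 2.0 |n| 50
2 0.5 [-1, -51, -5] 1.9 |n| 51
3 0.5 [-4, -50, -5] 2.0 |n| 50
4 0.5 [-5, -50, -5] 1.9 |n| 50
5 0.5 [-6, -50, -5] 2.0 |n| 51
6 0.5 [-9, -49, -5] 1.9 |n| 50
7 0.5 [-10, -50, -5] 2.0 |n| 51
8 0.5 [-11, -48, -4] 2.0 |n| 49
9 0.5 [0, 0, 25] -0.0 |n| 25
10 0.5 [0, 0, 24] -0.0 |n| 24
11 0.5 [0, 0, 25] -0.0 |n| 25
12 0.5 [0, 0, 25] -0.0 |n| 25
end [492.2 166.2  50.5] -3.7
```

Request:
{"name": "apply_moves", "arguments": {"moves": [{"jaw":0.5,"offset":[0,-50,-5],"rot":[0,0,2.0]},{"jaw":0.5,"offset":[-1,-51,-5],"rot":[0,0,1.9]},{"jaw":0.5,"offset":[-4,-50,-5],"rot":[0,0,2.0]},{"jaw":0.5,"offset":[-5,-50,-5],"rot":[0,0,1.9]},{"jaw":0.5,"offset":[-6,-50,-5],"rot":[0,0,2.0]}]}}

```text
time_s: 17.85
eef_pos: [0.5235, 0.02, 0.1362]
eef_rot: [0.0, 1.0, 0.018, 0.0]
wrist_force: [0.4, -0.0, 0.5]
opening: 0.632
grasp_force: 63.5
```

Request:
{"name": "apply_moves", "arguments": {"moves": [{"jaw":0.5,"offset":[-9,-49,-5],"rot":[0,0,1.9]},{"jaw":0.5,"offset":[-10,-50,-5],"rot":[0,0,2.0]},{"jaw":0.5,"offset":[-11,-48,-4],"rot":[0,0,2.0]},{"jaw":0.5,"offset":[0,0,0],"rot":[0,0,0]},{"jaw":0.5,"offset":[0,0,25],"rot":[0,0,0]}]}}

```text
time_s: 18.48
eef_pos: [0.4953, 0.1656, 0.1266]
eef_rot: [-0.0, 0.999, -0.032, 0.003]
wrist_force: [1.3, -0.4, -0.5]
opening: 0.634
grasp_force: 63.5
```

Request:
{"name": "apply_moves", "arguments": {"moves": [{"jaw":0.5,"offset":[0,0,25],"rot":[0,0,0]},{"jaw":0.5,"offset":[0,0,25],"rot":[0,0,0]},{"jaw":0.5,"offset":[0,0,20],"rot":[0,0,0]},{"jaw":0.5,"offset":[0,0,4],"rot":[0,0,0]},{"jaw":0.5,"offset":[0,0,0],"rot":[0,0,0]}]}}

```text
time_s: 19.1
eef_pos: [0.4937, 0.1645, 0.051]
eef_rot: [0.0, 0.999, -0.033, -0.0]
wrist_force: [-0.5, 0.0, 0.3]
opening: 0.629
grasp_force: 63.5
```

Request:
{"name": "apply_moves", "arguments": {"moves": [{"jaw":0.5,"offset":[3,0,0],"rot":[0,0,0]},{"jaw":0.5,"offset":[2,0,0],"rot":[0,0,0]},{"jaw":0.5,"offset":[2,0,0],"rot":[0,0,0]},{"jaw":0.5,"offset":[1,0,0],"rot":[0,0,0]},{"jaw":0.5,"offset":[0,0,0],"rot":[0,0,0]}]}}

```text
time_s: 19.73
eef_pos: [0.5014, 0.165, 0.0507]
eef_rot: [0.0, 0.999, -0.032, -0.0]
wrist_force: [-0.2, -0.0, -0.5]
opening: 0.629
grasp_force: 63.5
```

Request:
{"name": "apply_moves", "arguments": {"moves": [{"jaw":0.5,"offset":[1,0,0],"rot":[0,0,0]},{"jaw":0.5,"offset":[0.5,0,0],"rot":[0,0,0]},{"jaw":0.5,"offset":[0.5,0,0],"rot":[0,0,0]},{"jaw":0.5,"offset":[0,0,0],"rot":[0,0,0]},{"jaw":0.5,"offset":[0,0,0],"rot":[0,0,0]}]}}

```text
time_s: 20.35
eef_pos: [0.5015, 0.165, 0.0504]
eef_rot: [0.0, 0.999, -0.032, -0.002]
wrist_force: [-7.8, 0.3, 5.1]
opening: 0.628
grasp_force: 64.1
```

Request:
{"name": "apply_moves", "arguments": {"moves": [{"jaw":0.5,"offset":[0,-2,0],"rot":[0,0,0]},{"jaw":0.5,"offset":[0,-2,0],"rot":[0,0,0]},{"jaw":0.5,"offset":[0,-1,0],"rot":[0,0,0]},{"jaw":0.5,"offset":[0,-1,0],"rot":[0,0,0]},{"jaw":0.5,"offset":[0,0,0],"rot":[0,0,0]}]}}

```text
time_s: 20.98
eef_pos: [0.5015, 0.1684, 0.0504]
eef_rot: [0.002, 0.999, -0.032, -0.003]
wrist_force: [-9.9, -12.6, 8.6]
opening: 0.631
grasp_force: 64.4
```

Run:
```python
from h import *
im,d,P,p,r,pr=look()
save("w5.png",im[60:320,80:400],2.3)
fit(im,P,d,.06)
S,ds=ctrl.camera("scene");save("s5.png",S[90:160,270:390],6)
```

```text
side fence top Y [-1.8  1.5  5.9] end fence top X [0.5 4.8 8.5]
carrier X [-77.8 -41.3  -5.8] Y [-61.2 -35.3  -7.6] z 0.0567 rect ((-40.14365768432617, -29.960609436035156), (65.29368591308594, 80.68617248535156), 89.97434997558594)
side face Y 802 -1.5136724888583064 end face X 0 None
```

View pics/w5.png

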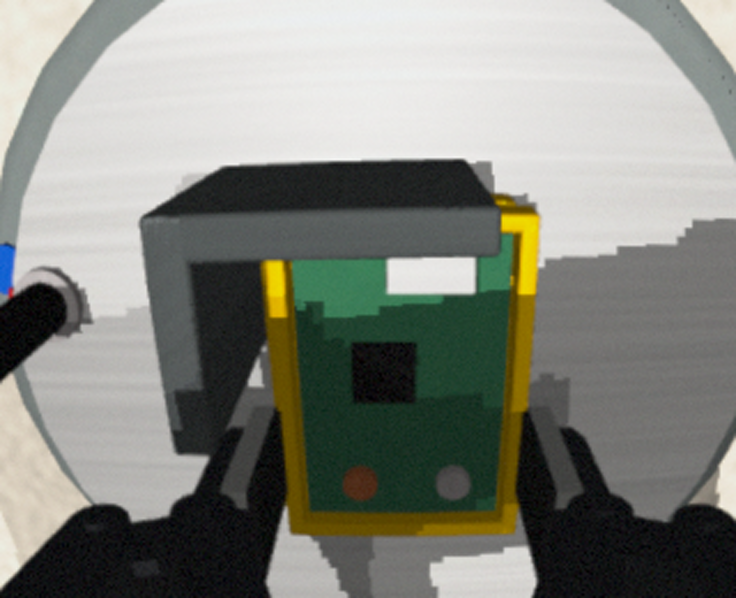

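Request:
{"name": "apply_moves", "arguments": {"moves": [{"jaw":0.5,"offset":[0,1,0],"rot":[0,0,0]},{"jaw":0.5,"offset":[0,1,0.5],"rot":[0,0,0]},{"jaw":0.5,"offset":[-0.5,0,1],"rot":[0,0,0]},{"jaw":0.66,"offset":[0,0,0],"rot":[0,0,0]},{"jaw":0.72,"offset":[0,0,0],"rot":[0,0,0]}]}}

```text
time_s: 21.7
eef_pos: [0.5039, 0.1689, 0.0495]
eef_rot: [-0.0, 0.999, -0.033, 0.001]
wrist_force: [0.3, -0.4, 0.6]
opening: 0.717
grasp_force: 0.0
```

Request:
{"name": "apply_moves", "arguments": {"moves": [{"jaw":0.76,"offset":[0,0,0],"rot":[0,0,0]},{"jaw":0.76,"offset":[-3,0,0],"rot":[0,0,0]},{"jaw":0.76,"offset":[-3,0,0],"rot":[0,0,0]},{"jaw":0.76,"offset":[-3,0,0],"rot":[0,0,0]},{"jaw":0.76,"offset":[0,0,0],"rot":[0,0,0]}]}}

```text
time_s: 22.32
eef_pos: [0.4939, 0.1695, 0.0493]
eef_rot: [0.0, 0.999, -0.032, -0.0]
wrist_force: [0.5, -0.1, -0.0]
opening: 0.764
grasp_force: 0.0
```

Request:
{"name": "apply_moves", "arguments": {"moves": [{"jaw":0.76,"offset":[0,0,4],"rot":[0,0,0]},{"jaw":0.76,"offset":[0,0,4],"rot":[0,0,0]},{"jaw":0.76,"offset":[0,0,4],"rot":[0,0,0]},{"jaw":0.76,"offset":[0,0,0],"rot":[0,0,0]},{"jaw":0.76,"offset":[0,0,0],"rot":[0,0,0]}]}}

```text
time_s: 22.95
eef_pos: [0.4942, 0.1694, 0.0372]
eef_rot: [0.0, 0.999, -0.033, -0.0]
wrist_force: [-0.2, -0.2, 0.0]
opening: 0.756
grasp_force: 0.0
```

Now I'll grip both layers and push +y gently.

Request:
{"name": "apply_moves", "arguments": {"moves": [{"jaw":0.5,"offset":[0,0,0],"rot":[0,0,0]},{"jaw":0.5,"offset":[0,0,0],"rot":[0,0,0]},{"jaw":0.5,"offset":[0,0,0],"rot":[0,0,0]},{"jaw":0.5,"offset":[0,-1,0],"rot":[0,0,0]},{"jaw":0.5,"offset":[0,-1,0],"rot":[0,0,0]}]}}

```text
time_s: 23.58
eef_pos: [0.4942, 0.1703, 0.0379]
eef_rot: [0.001, 0.999, -0.032, -0.0]
wrist_force: [-3.6, -8.2, 8.1]
opening: 0.642
grasp_force: 63.5
```

Request:
{"name": "apply_moves", "arguments": {"moves": [{"jaw":0.5,"offset":[0,-1,0],"rot":[0,0,0]},{"jaw":0.5,"offset":[0,-0.5,0],"rot":[0,0,0]},{"jaw":0.5,"offset":[0,0,0],"rot":[0,0,0]},{"jaw":0.5,"offset":[0,0,0],"rot":[0,0,0]},{"jaw":0.5,"offset":[0,0,0],"rot":[0,0,0]}]}}

```text
time_s: 24.2
eef_pos: [0.4943, 0.1714, 0.0379]
eef_rot: [0.001, 0.999, -0.033, -0.0]
wrist_force: [-3.8, -8.0, 8.4]
opening: 0.639
grasp_force: 63.4
```

Run:
```python
from h import *
im,d,P,p,r,pr=look("w6.png")
fit(im,P,d,.06);plan([])
```

```text
side fence top Y [-1.9  1.4  5.9] end fence top X [0.5 4.6 8.2]
carrier X [-78.1 -41.   -8.7] Y [-58.9 -32.2  -5.1] z 0.0567 rect ((-41.10079574584961, -26.18267822265625), (80.18858337402344, 69.44560241699219), 1.3979731798171997)
side face Y 1197 -1.540753749954579 end face X 0 None
now 24.25 [494.3 171.4  37.9] psi -3.7 open 0.64 F [-3.4 -7.8  7. ] tilt [-0.001 -0.002]
end [494.3 171.4  37.9] -3.7
```

Request:
{"name": "apply_moves", "arguments": {"moves": [{"jaw":0.5,"offset":[0,0,-1],"rot":[0,0,0]},{"jaw":0.5,"offset":[0,0,-1],"rot":[0,0,0]},{"jaw":0.5,"offset":[0,0,0],"rot":[0,0,0]},{"jaw":0.5,"offset":[0,0,0],"rot":[0,0,0]},{"jaw":0.5,"offset":[0,0,0],"rot":[0,0,0]}]}}

```text
time_s: 24.88
eef_pos: [0.4941, 0.1728, 0.039]
eef_rot: [0.0, 0.999, -0.033, -0.0]
wrist_force: [-1.3, -3.5, -2.3]
opening: 0.637
grasp_force: 63.5
```

Request:
{"name": "apply_moves", "arguments": {"moves": [{"jaw":0.5,"offset":[0,-0.5,0],"rot":[0,0,0]},{"jaw":0.5,"offset":[0,-0.5,0],"rot":[0,0,0]},{"jaw":0.5,"offset":[0,0,0],"rot":[0,0,0]},{"jaw":0.5,"offset":[0,0,0],"rot":[0,0,0]},{"jaw":0.5,"offset":[0,0,0],"rot":[0,0,0]}]}}

```text
time_s: 25.5
eef_pos: [0.494, 0.1729, 0.039]
eef_rot: [0.001, 0.999, -0.033, -0.001]
wrist_force: [-2.1, -9.3, -1.7]
opening: 0.642
grasp_force: 63.5
```

View pics/w6.png

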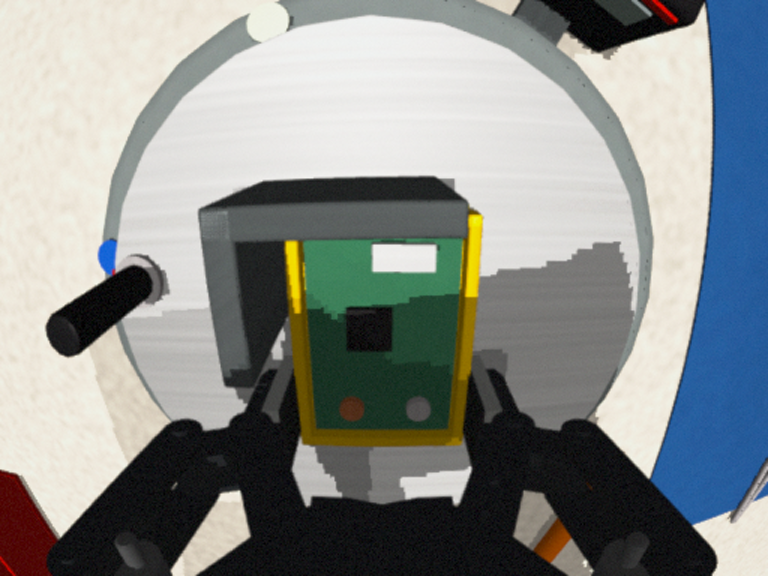

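Request:
{"name": "apply_moves", "arguments": {"moves": [{"jaw":0.5,"offset":[0.5,0.5,0],"rot":[0,0,0]},{"jaw":0.5,"offset":[0.5,0,0],"rot":[0,0,0]},{"jaw":0.5,"offset":[0.5,0,0],"rot":[0,0,0]},{"jaw":0.5,"offset":[0,0,0],"rot":[0,0,0]},{"jaw":0.5,"offset":[0,0,0],"rot":[0,0,0]}]}}

```text
time_s: 26.12
eef_pos: [0.4942, 0.1728, 0.0387]
eef_rot: [0.001, 0.999, -0.032, -0.002]
wrist_force: [-5.3, -6.5, 0.8]
opening: 0.641
grasp_force: 63.8
```

Request:
{"name": "apply_moves", "arguments": {"moves": [{"jaw":0.5,"offset":[0.5,0,0],"rot":[0,0,0]},{"jaw":0.5,"offset":[0.5,0,0],"rot":[0,0,0]},{"jaw":0.5,"offset":[0,0,0],"rot":[0,0,0]},{"jaw":0.5,"offset":[0,0,0],"rot":[0,0,0]},{"jaw":0.5,"offset":[0,0,0],"rot":[0,0,0]}]}}

```text
time_s: 26.75
eef_pos: [0.4943, 0.1728, 0.0385]
eef_rot: [0.001, 0.999, -0.032, -0.003]
wrist_force: [-8.6, -5.5, 1.1]
opening: 0.643
grasp_force: 64.0
```

Request:
{"name": "apply_moves", "arguments": {"moves": [{"jaw":0.5,"offset":[0,0,0.8],"rot":[0,0,0]},{"jaw":0.66,"offset":[0,0,0],"rot":[0,0,0]},{"jaw":0.7,"offset":[0,0,0],"rot":[0,0,0]},{"jaw":0.76,"offset":[0,0,0],"rot":[0,0,0]},{"jaw":0.76,"offset":[0,0,-5],"rot":[0,0,0]}]}}

```text
time_s: 27.38
eef_pos: [0.4971, 0.1735, 0.0437]
eef_rot: [-0.0, 0.999, -0.032, 0.0]
wrist_force: [-0.2, 0.6, 0.0]
opening: 0.759
grasp_force: 0.0
```

Request:
{"name": "apply_moves", "arguments": {"moves": [{"jaw":0.8,"offset":[0,0,-20],"rot":[0,0,0]},{"jaw":0.85,"offset":[0,0,-40],"rot":[0,0,0]},{"jaw":0.85,"offset":[0,0,-35],"rot":[0,0,0]},{"jaw":0.85,"offset":[0,0,0],"rot":[0,0,0]},{"jaw":0.85,"offset":[0,0,0],"rot":[0,0,0]}]}}

```text
time_s: 28.0
eef_pos: [0.4968, 0.1733, 0.1384]
eef_rot: [-0.0, 0.999, -0.033, 0.0]
wrist_force: [0.3, -0.3, -1.0]
opening: 0.849
grasp_force: 0.0
```

Run:
```python
from h import *
im,d,P,p,r,pr=look()
fit(im,P,d,.06)
save("w7.png",im[80:260,110:380],2.8)
g=grip((587.7,-396),-11.8,26)
plan([(*g,90,-11.8,.85,11),(*g,0,-11.8,.85,4)])
```

```text
side fence top Y [-1.8  1.9  6.1] end fence top X [0.5 4.4 8.1]
carrier X [-78.7 -41.8  -5.4] Y [-57.1 -30.4  -3.3] z 0.0567 rect ((-40.747676849365234, -30.392255783081055), (79.93524932861328, 57.14775466918945), 1.0450164079666138)
side face Y 266 -1.7892648881076756 end face X 13 -4.207364916235541
now 28.05 [496.3 173.2 137.7] psi -3.7 open 0.85 F [ 0.6 -0.6  0.2] tilt [-0.001 -0.   ]
1 0.85 [9, 51, 4] 0.7 |n| 52
2 0.85 [10, 50, 5] 0.8 |n| 51
3 0.85 [11, 51, 4] 0.7 |n| 52
4 0.85 [11, 50, 4] 0.7 |n| 51
5 0.85 [12, 51, 5] 0.8 |n| 53
6 0.85 [13, 50, 4] 0.7 |n| 52
7 0.85 [13, 49, 4] 0.7 |n| 51
8 0.85 [14, 50, 5] 0.8 |n| 52
9 0.85 [14, 50, 4] 0.7 |n| 52
10 0.85 [15, 49, 4] 0.7 |n| 51
11 0.85 [16, 49, 5] 0.8 |n| 52
12 0.85 [0, 0, 22] -0.0 |n| 22
13 0.85 [0, 0, 23] -0.0 |n| 23
14 0.85 [0, 0, 22] -0.0 |n| 22
15 0.85 [0, 0, 23] -0.0 |n| 23
end [ 5.624e+02 -3.904e+02 -3.000e-01] -11.8
```

View pics/w7.png

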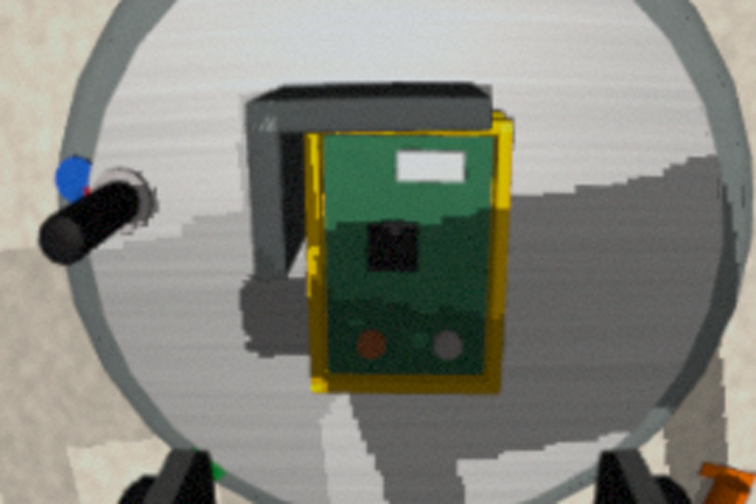

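Request:
{"name": "apply_moves", "arguments": {"moves": [{"jaw":0.85,"offset":[9,51,4],"rot":[0,0,0.7]},{"jaw":0.85,"offset":[10,50,5],"rot":[0,0,0.8]},{"jaw":0.85,"offset":[11,51,4],"rot":[0,0,0.7]},{"jaw":0.85,"offset":[11,50,4],"rot":[0,0,0.7]},{"jaw":0.85,"offset":[12,51,5],"rot":[0,0,0.8]}]}}

```text
time_s: 28.68
eef_pos: [0.526, -0.0848, 0.115]
eef_rot: [-0.0, 0.998, -0.065, -0.001]
wrist_force: [0.1, -0.1, 0.1]
opening: 0.85
grasp_force: 0.0
```

Request:
{"name": "apply_moves", "arguments": {"moves": [{"jaw":0.85,"offset":[13,50,4],"rot":[0,0,0.7]},{"jaw":0.85,"offset":[13,49,4],"rot":[0,0,0.7]},{"jaw":0.85,"offset":[14,50,5],"rot":[0,0,0.8]},{"jaw":0.85,"offset":[14,50,4],"rot":[0,0,0.7]},{"jaw":0.85,"offset":[15,49,4],"rot":[0,0,0.7]}]}}

```text
time_s: 29.3
eef_pos: [0.5559, -0.3403, 0.0934]
eef_rot: [-0.001, 0.995, -0.096, -0.001]
wrist_force: [0.1, 0.1, -0.1]
opening: 0.852
grasp_force: 0.0
```

Request:
{"name": "apply_moves", "arguments": {"moves": [{"jaw":0.85,"offset":[16,49,5],"rot":[0,0,0.8]},{"jaw":0.85,"offset":[0,0,0],"rot":[0,0,0]},{"jaw":0.85,"offset":[0,0,0],"rot":[0,0,0]},{"jaw":0.85,"offset":[0,0,0],"rot":[0,0,0]},{"jaw":0.85,"offset":[0,0,0],"rot":[0,0,0]}]}}

```text
time_s: 29.92
eef_pos: [0.5634, -0.3891, 0.0907]
eef_rot: [-0.0, 0.995, -0.102, -0.0]
wrist_force: [-0.1, 0.4, 0.1]
opening: 0.848
grasp_force: 0.0
```

Run:
```python
from h import *
im,d,P,p,r,pr=look()
w=wcar(im,P,d,(.588,-.395));print(w)
g=grip(w[1]+[0,1.5],w[3],26);plan([(*g,0,w[3],.85,4)])
```

```text
(6355, array([ 586.7, -398.1]), array([56.2, 80.4]), -10.7, np.float64(0.0093))
now 29.975 [ 563.4 -389.4   90.8] psi -11.8 open 0.85 F [-0.1  0.2 -0.2] tilt [ 0. -0.]
1 0.85 [0, 1, 23] -0.3 |n| 23
2 0.85 [-1, 0, 22] -0.2 |n| 22
3 0.85 [0, 1, 23] -0.3 |n| 23
4 0.85 [-1, 1, 23] -0.3 |n| 23
end [ 5.609e+02 -3.919e+02 -2.000e-01] -10.7
```

Request:
{"name": "apply_moves", "arguments": {"moves": [{"jaw":0.85,"offset":[0,1,23],"rot":[0,0,-0.3]},{"jaw":0.85,"offset":[-1,0,22],"rot":[0,0,-0.2]},{"jaw":0.85,"offset":[0,1,23],"rot":[0,0,-0.3]},{"jaw":0.85,"offset":[-1,1,23],"rot":[0,0,-0.3]},{"jaw":0.85,"offset":[0,0,0],"rot":[0,0,0]}]}}

```text
time_s: 30.6
eef_pos: [0.5591, -0.3919, -0.0037]
eef_rot: [-0.001, 0.996, -0.094, -0.002]
wrist_force: [-0.0, -1.0, -0.1]
opening: 0.849
grasp_force: 0.0
```

Request:
{"name": "apply_moves", "arguments": {"moves": [{"jaw":0.5,"offset":[0,0,0],"rot":[0,0,0]},{"jaw":0.5,"offset":[0,0,0],"rot":[0,0,0]},{"jaw":0.5,"offset":[0,0,0],"rot":[0,0,0]},{"jaw":0.5,"offset":[0,0,-50],"rot":[0,0,0]},{"jaw":0.5,"offset":[0,0,-60],"rot":[0,0,0]}]}}

```text
time_s: 31.22
eef_pos: [0.5595, -0.3919, 0.109]
eef_rot: [-0.001, 0.996, -0.094, -0.001]
wrist_force: [1.0, -0.6, 0.9]
opening: 0.635
grasp_force: 63.5
```

Run:
```python
from h import *
g=nest(-73,-35);print(g)
plan([(*g,160,PSI,.5,11),(*g,63,PSI,.5,4)])
```

```text
[484.11705844 168.14415684]
now 31.225 [ 559.5 -391.9  109. ] psi -10.7 open 0.63 F [ 1.  -0.6  0.9] tilt [-0.003  0.003]
1 0.5 [-16, -49, -5] -0.6 |n| 52
2 0.5 [-16, -49, -4] -0.7 |n| 52
3 0.5 [-15, -49, -5] -0.6 |n| 51
4 0.5 [-15, -49, -5] -0.7 |n| 51
5 0.5 [-14, -49, -4] -0.6 |n| 51
6 0.5 [-13, -50, -5] -0.6 |n| 52
7 0.5 [-13, -50, -4] -0.7 |n| 52
8 0.5 [-12, -50, -5] -0.6 |n| 52
9 0.5 [-12, -50, -5] -0.7 |n| 52
10 0.5 [-11, -50, -4] -0.6 |n| 51
11 0.5 [-11, -50, -5] -0.6 |n| 51
12 0.5 [0, 0, 24] -0.0 |n| 24
13 0.5 [0, 0, 25] -0.0 |n| 25
14 0.5 [0, 0, 24] -0.0 |n| 24
15 0.5 [0, 0, 24] -0.0 |n| 24
end [484.2 168.1  63. ] -3.7
```

Request:
{"name": "apply_moves", "arguments": {"moves": [{"jaw":0.5,"offset":[-16,-49,-5],"rot":[0,0,-0.6]},{"jaw":0.5,"offset":[-16,-49,-4],"rot":[0,0,-0.7]},{"jaw":0.5,"offset":[-15,-49,-5],"rot":[0,0,-0.6]},{"jaw":0.5,"offset":[-15,-49,-5],"rot":[0,0,-0.7]},{"jaw":0.5,"offset":[-14,-49,-4],"rot":[0,0,-0.6]}]}}

```text
time_s: 31.85
eef_pos: [0.5255, -0.1372, 0.1332]
eef_rot: [0.0, 0.998, -0.066, 0.001]
wrist_force: [0.2, -0.2, 0.1]
opening: 0.633
grasp_force: 63.5
```

Request:
{"name": "apply_moves", "arguments": {"moves": [{"jaw":0.5,"offset":[-13,-50,-5],"rot":[0,0,-0.6]},{"jaw":0.5,"offset":[-13,-50,-4],"rot":[0,0,-0.7]},{"jaw":0.5,"offset":[-12,-50,-5],"rot":[0,0,-0.6]},{"jaw":0.5,"offset":[-12,-50,-5],"rot":[0,0,-0.7]},{"jaw":0.5,"offset":[-11,-50,-4],"rot":[0,0,-0.6]}]}}

```text
time_s: 32.48
eef_pos: [0.4921, 0.1181, 0.1563]
eef_rot: [-0.0, 0.999, -0.038, 0.001]
wrist_force: [0.2, 0.8, -0.4]
opening: 0.628
grasp_force: 63.5
```

Request:
{"name": "apply_moves", "arguments": {"moves": [{"jaw":0.5,"offset":[-11,-50,-5],"rot":[0,0,-0.6]},{"jaw":0.5,"offset":[0,0,0],"rot":[0,0,0]},{"jaw":0.5,"offset":[0,0,30],"rot":[0,0,0]},{"jaw":0.5,"offset":[0,0,30],"rot":[0,0,0]},{"jaw":0.5,"offset":[0,0,0],"rot":[0,0,0]}]}}

```text
time_s: 33.1
eef_pos: [0.4833, 0.1661, 0.0985]
eef_rot: [0.0, 0.999, -0.033, -0.003]
wrist_force: [-0.9, -0.1, -0.7]
opening: 0.63
grasp_force: 63.5
```

Run:
```python
from h import *
g=nest(-73,-35)
plan([(*g,63,PSI,.5,3)])
```

```text
now 33.1 [483.3 166.1  98.5] psi -3.8 open 0.63 F [-0.9 -0.1 -0.7] tilt [-0.005 -0.001]
1 0.5 [0, -1, 12] -0.0 |n| 12
2 0.5 [0, 0, 12] -0.1 |n| 12
3 0.5 [1, -1, 11] 0.0 |n| 11
end [484.4 168.   63.5] -3.7
```

Request:
{"name": "apply_moves", "arguments": {"moves": [{"jaw":0.5,"offset":[0,-1,13],"rot":[0,0,0]},{"jaw":0.5,"offset":[0,-1,13],"rot":[0,0,0]},{"jaw":0.5,"offset":[0,0,11],"rot":[0,0,0]},{"jaw":0.5,"offset":[3,0,0],"rot":[0,0,0]},{"jaw":0.5,"offset":[2,0,0],"rot":[0,0,0]}]}}

```text
time_s: 33.72
eef_pos: [0.4905, 0.1688, 0.0636]
eef_rot: [0.0, 0.999, -0.033, -0.0]
wrist_force: [-5.7, -1.1, 0.4]
opening: 0.634
grasp_force: 63.5
```

Request:
{"name": "apply_moves", "arguments": {"moves": [{"jaw":0.5,"offset":[1,-1,0],"rot":[0,0,0]},{"jaw":0.5,"offset":[0.5,-1,0],"rot":[0,0,0]},{"jaw":0.5,"offset":[0.5,0,0],"rot":[0,0,0]},{"jaw":0.5,"offset":[0,0,0],"rot":[0,0,0]},{"jaw":0.5,"offset":[0,0,0],"rot":[0,0,0]}]}}

```text
time_s: 34.35
eef_pos: [0.4905, 0.1702, 0.063]
eef_rot: [0.001, 0.999, -0.032, -0.002]
wrist_force: [-5.6, -2.5, 1.5]
opening: 0.628
grasp_force: 63.6
```

Request:
{"name": "apply_moves", "arguments": {"moves": [{"jaw":0.5,"offset":[-0.5,-1,0],"rot":[0,0,0]},{"jaw":0.5,"offset":[0,-1,0],"rot":[0,0,0]},{"jaw":0.5,"offset":[0,-1,0],"rot":[0,0,0]},{"jaw":0.5,"offset":[0,0,0],"rot":[0,0,0]},{"jaw":0.5,"offset":[0,0,0],"rot":[0,0,0]}]}}

```text
time_s: 34.98
eef_pos: [0.4907, 0.1733, 0.0631]
eef_rot: [0.0, 0.999, -0.032, -0.002]
wrist_force: [-4.3, -2.6, -0.5]
opening: 0.637
grasp_force: 63.5
```

Request:
{"name": "apply_moves", "arguments": {"moves": [{"jaw":0.5,"offset":[0,0,2],"rot":[0,0,0]},{"jaw":0.5,"offset":[0,-0.5,1],"rot":[0,0,0]},{"jaw":0.5,"offset":[0,0,0.5],"rot":[0,0,0]},{"jaw":0.5,"offset":[0,0,0],"rot":[0,0,0]},{"jaw":0.5,"offset":[0,0,0],"rot":[0,0,0]}]}}

```text
time_s: 35.6
eef_pos: [0.4907, 0.1735, 0.0602]
eef_rot: [0.001, 0.999, -0.032, -0.002]
wrist_force: [-8.9, -5.2, 6.3]
opening: 0.633
grasp_force: 64.3
```

Request:
{"name": "apply_moves", "arguments": {"moves": [{"jaw":0.66,"offset":[0,0,0],"rot":[0,0,0]},{"jaw":0.7,"offset":[0,0,0],"rot":[0,0,0]},{"jaw":0.76,"offset":[0,0,0],"rot":[0,0,0]},{"jaw":0.76,"offset":[0,0,-10],"rot":[0,0,0]},{"jaw":0.85,"offset":[0,0,-20],"rot":[0,0,0]}]}}

```text
time_s: 36.22
eef_pos: [0.4918, 0.1742, 0.0902]
eef_rot: [0.0, 0.999, -0.033, -0.001]
wrist_force: [0.3, -0.5, 0.8]
opening: 0.85
grasp_force: 0.0
```

Request:
{"name": "apply_moves", "arguments": {"moves": [{"jaw":0.85,"offset":[0,0,-40],"rot":[0,0,0]},{"jaw":0.85,"offset":[0,0,-10],"rot":[0,0,0]},{"jaw":0.85,"offset":[0,0,0],"rot":[0,0,0]},{"jaw":0.85,"offset":[0,0,0],"rot":[0,0,0]},{"jaw":0.85,"offset":[0,0,0],"rot":[0,0,0]}]}}

```text
time_s: 36.85
eef_pos: [0.4913, 0.174, 0.1387]
eef_rot: [0.0, 0.999, -0.033, -0.001]
wrist_force: [0.2, 0.4, -0.4]
opening: 0.851
grasp_force: 0.0
```

Run:
```python
from h import *
im,d,P,p,r,pr=look()
fit(im,P,d,.07)
g=grip((444,-393.5),18,26)
plan([(*g,90,18,.85,11)])
```

```text
side fence top Y [-1.8  1.8  6. ] end fence top X [0.1 4.5 8.3]
carrier X [-78.1 -38.3  -2.9] Y [-56.9 -30.   -3. ] z 0.0667 rect ((-40.28336715698242, -30.23511505126953), (80.03521728515625, 56.69678497314453), 0.9557015299797058)
side face Y 344 -3.0172247997038983 end face X 232 -3.782593780623124
now 36.9 [491.5 174.1 138.8] psi -3.7 open 0.85 F [ 0.2  0.1 -0.5] tilt [-0.002 -0.   ]
1 0.85 [-3, 53, 4] -2.0 |n| 53
2 0.85 [-5, 52, 5] -2.0 |n| 52
3 0.85 [-7, 52, 4] -1.9 |n| 53
4 0.85 [-8, 52, 5] -2.0 |n| 53
5 0.85 [-11, 52, 4] -2.0 |n| 53
6 0.85 [-12, 51, 5] -2.0 |n| 53
7 0.85 [-14, 51, 4] -1.9 |n| 53
8 0.85 [-16, 51, 5] -2.0 |n| 54
9 0.85 [-17, 50, 4] -2.0 |n| 53
10 0.85 [-19, 49, 4] -2.0 |n| 53
11 0.85 [-21, 48, 5] -1.9 |n| 53
end [ 419.  -401.4   89.8] 18.0
```

Request:
{"name": "apply_moves", "arguments": {"moves": [{"jaw":0.85,"offset":[-3,53,4],"rot":[0,0,-2.0]},{"jaw":0.85,"offset":[-5,52,5],"rot":[0,0,-2.0]},{"jaw":0.85,"offset":[-7,52,4],"rot":[0,0,-1.9]},{"jaw":0.85,"offset":[-8,52,5],"rot":[0,0,-2.0]},{"jaw":0.85,"offset":[-11,52,4],"rot":[0,0,-2.0]}]}}

```text
time_s: 37.52
eef_pos: [0.4586, -0.0888, 0.1174]
eef_rot: [-0.0, 0.999, 0.054, -0.0]
wrist_force: [0.0, 1.0, 0.8]
opening: 0.847
grasp_force: 0.0
```

Request:
{"name": "apply_moves", "arguments": {"moves": [{"jaw":0.85,"offset":[-12,51,5],"rot":[0,0,-2.0]},{"jaw":0.85,"offset":[-14,51,4],"rot":[0,0,-1.9]},{"jaw":0.85,"offset":[-16,51,5],"rot":[0,0,-2.0]},{"jaw":0.85,"offset":[-17,50,4],"rot":[0,0,-2.0]},{"jaw":0.85,"offset":[-19,49,4],"rot":[0,0,-2.0]}]}}

```text
time_s: 38.15
eef_pos: [0.426, -0.3509, 0.0952]
eef_rot: [-0.0, 0.99, 0.14, -0.0]
wrist_force: [1.0, 0.6, -0.0]
opening: 0.853
grasp_force: 0.0
```

Request:
{"name": "apply_moves", "arguments": {"moves": [{"jaw":0.85,"offset":[-21,48,5],"rot":[0,0,-1.9]},{"jaw":0.85,"offset":[0,0,0],"rot":[0,0,0]},{"jaw":0.85,"offset":[0,0,0],"rot":[0,0,0]},{"jaw":0.85,"offset":[0,0,0],"rot":[0,0,0]},{"jaw":0.85,"offset":[0,0,0],"rot":[0,0,0]}]}}

```text
time_s: 38.78
eef_pos: [0.4202, -0.4002, 0.0911]
eef_rot: [-0.0, 0.988, 0.157, 0.0]
wrist_force: [0.2, -0.8, 0.3]
opening: 0.853
grasp_force: 0.0
```

Run:
```python
from h import *
im,d,P,p,r,pr=look()
w=wcar(im,P,d,(.444,-.393));print(w)
g=grip(w[1]+[0,1.5],w[3],26);plan([(*g,0,w[3],.85,4)])
```

```text
(6326, array([ 443.6, -394. ]), array([80.2, 56.5]), 17.5, np.float64(0.0093))
now 38.825 [ 420.2 -400.4   91.2] psi 18.0 open 0.85 F [ 0.2  0.1 -0.3] tilt [ 0. -0.]
1 0.85 [0, 0, 23] 0.1 |n| 23
2 0.85 [-1, 0, 23] 0.2 |n| 23
3 0.85 [0, 0, 22] 0.1 |n| 22
4 0.85 [0, -1, 23] 0.1 |n| 23
end [ 4.189e+02 -3.998e+02  2.000e-01] 17.5
```

Request:
{"name": "apply_moves", "arguments": {"moves": [{"jaw":0.85,"offset":[0,0,23],"rot":[0,0,0.1]},{"jaw":0.85,"offset":[-1,0,23],"rot":[0,0,0.2]},{"jaw":0.85,"offset":[0,0,22],"rot":[0,0,0.1]},{"jaw":0.85,"offset":[0,0,23],"rot":[0,0,0.1]},{"jaw":0.85,"offset":[0,0,0],"rot":[0,0,0]}]}}

```text
time_s: 39.45
eef_pos: [0.418, -0.3998, -0.0016]
eef_rot: [-0.002, 0.988, 0.152, -0.001]
wrist_force: [-0.1, 0.6, 0.3]
opening: 0.845
grasp_force: 0.0
```

Request:
{"name": "apply_moves", "arguments": {"moves": [{"jaw":0.5,"offset":[0,0,0],"rot":[0,0,0]},{"jaw":0.5,"offset":[0,0,0],"rot":[0,0,0]},{"jaw":0.5,"offset":[0,0,0],"rot":[0,0,0]},{"jaw":0.5,"offset":[0,0,-50],"rot":[0,0,0]},{"jaw":0.5,"offset":[0,0,-60],"rot":[0,0,0]}]}}

```text
time_s: 40.08
eef_pos: [0.4179, -0.4005, 0.11]
eef_rot: [-0.002, 0.988, 0.152, -0.001]
wrist_force: [0.8, -2.1, -0.0]
opening: 0.634
grasp_force: 63.7
```

Run:
```python
from h import *
g=nest(-73,-35);print(g)
plan([(*g,165,PSI,.5,11),(*g,100,PSI,.5,2)])
```

```text
[484.11705844 168.14415684]
now 40.075 [ 417.9 -400.5  110. ] psi 17.5 open 0.63 F [ 0.8 -2.1 -0. ] tilt [-0.002  0.003]
1 0.5 [21, -48, -5] 1.9 |n| 53
2 0.5 [20, -48, -5] 1.9 |n| 52
3 0.5 [18, -49, -5] 2.0 |n| 52
4 0.5 [16, -49, -5] 1.9 |n| 52
5 0.5 [15, -50, -5] 1.9 |n| 52
6 0.5 [13, -50, -5] 1.9 |n| 52
7 0.5 [11, -51, -5] 2.0 |n| 52
8 0.5 [10, -51, -5] 1.9 |n| 52
9 0.5 [8, -52, -5] 1.9 |n| 53
10 0.5 [6, -51, -5] 1.9 |n| 52
11 0.5 [5, -52, -5] 2.0 |n| 52
12 0.5 [0, 0, 32] -0.0 |n| 32
13 0.5 [-1, 0, 33] -0.0 |n| 33
end [483.6 168.  100. ] -3.7
```

Request:
{"name": "apply_moves", "arguments": {"moves": [{"jaw":0.5,"offset":[21,-48,-5],"rot":[0,0,1.9]},{"jaw":0.5,"offset":[20,-48,-5],"rot":[0,0,1.9]},{"jaw":0.5,"offset":[18,-49,-5],"rot":[0,0,2.0]},{"jaw":0.5,"offset":[16,-49,-5],"rot":[0,0,1.9]},{"jaw":0.5,"offset":[15,-50,-5],"rot":[0,0,1.9]}]}}

```text
time_s: 40.7
eef_pos: [0.4487, -0.1415, 0.1355]
eef_rot: [0.0, 0.998, 0.068, 0.0]
wrist_force: [1.7, 1.2, -1.1]
opening: 0.633
grasp_force: 63.7
```

Request:
{"name": "apply_moves", "arguments": {"moves": [{"jaw":0.5,"offset":[13,-50,-5],"rot":[0,0,1.9]},{"jaw":0.5,"offset":[11,-51,-5],"rot":[0,0,2.0]},{"jaw":0.5,"offset":[10,-51,-5],"rot":[0,0,1.9]},{"jaw":0.5,"offset":[8,-52,-5],"rot":[0,0,1.9]},{"jaw":0.5,"offset":[6,-51,-5],"rot":[0,0,1.9]}]}}

```text
time_s: 41.32
eef_pos: [0.4788, 0.1167, 0.1606]
eef_rot: [0.0, 1.0, -0.016, 0.001]
wrist_force: [0.2, -0.1, -0.4]
opening: 0.63
grasp_force: 63.7
```

Request:
{"name": "apply_moves", "arguments": {"moves": [{"jaw":0.5,"offset":[5,-52,-5],"rot":[0,0,2.0]},{"jaw":0.5,"offset":[0,0,30],"rot":[0,0,0]},{"jaw":0.5,"offset":[-1,0,30],"rot":[0,0,0]},{"jaw":0.5,"offset":[0,0,0],"rot":[0,0,0]},{"jaw":0.5,"offset":[0,0,0],"rot":[0,0,0]}]}}

```text
time_s: 41.95
eef_pos: [0.4851, 0.1668, 0.1061]
eef_rot: [-0.0, 0.999, -0.033, 0.001]
wrist_force: [0.1, -0.3, 0.3]
opening: 0.629
grasp_force: 63.7
```

Run:
```python
from h import *
g=nest(-73,-34);print(g)
plan([(*g,72.5,PSI,.5,3)])
```

```text
[484.18159075 169.14207246]
now 41.95 [485.1 166.8 106.1] psi -3.7 open 0.63 F [ 0.1 -0.3  0.3] tilt [0.001 0.   ]
1 0.5 [0, -1, 11] -0.0 |n| 11
2 0.5 [-1, -1, 11] -0.0 |n| 11
3 0.5 [0, 0, 12] -0.0 |n| 12
end [484.2 168.9  72.1] -3.7
```

Request:
{"name": "apply_moves", "arguments": {"moves": [{"jaw":0.5,"offset":[0,-1,12],"rot":[0,0,0]},{"jaw":0.5,"offset":[0,-1,12],"rot":[0,0,0]},{"jaw":0.5,"offset":[0,0,9],"rot":[0,0,0]},{"jaw":0.5,"offset":[2,0,0],"rot":[0,0,0]},{"jaw":0.5,"offset":[2,-1,0],"rot":[0,0,0]}]}}

```text
time_s: 42.58
eef_pos: [0.489, 0.1696, 0.0721]
eef_rot: [0.0, 0.999, -0.033, 0.0]
wrist_force: [0.1, -0.5, -0.7]
opening: 0.625
grasp_force: 63.7
```

Request:
{"name": "apply_moves", "arguments": {"moves": [{"jaw":0.5,"offset":[1,-1,0],"rot":[0,0,0]},{"jaw":0.5,"offset":[0.5,-1,0],"rot":[0,0,0]},{"jaw":0.5,"offset":[0.5,0,0],"rot":[0,0,0]},{"jaw":0.5,"offset":[0,0,0],"rot":[0,0,0]},{"jaw":0.5,"offset":[0,0,0],"rot":[0,0,0]}]}}

```text
time_s: 43.2
eef_pos: [0.4907, 0.1715, 0.072]
eef_rot: [-0.0, 0.999, -0.033, 0.0]
wrist_force: [0.3, -0.5, -0.1]
opening: 0.632
grasp_force: 63.7
```

Request:
{"name": "apply_moves", "arguments": {"moves": [{"jaw":0.5,"offset":[1,-1,0],"rot":[0,0,0]},{"jaw":0.5,"offset":[0.5,-0.5,0],"rot":[0,0,0]},{"jaw":0.5,"offset":[0.5,-0.5,0],"rot":[0,0,0]},{"jaw":0.5,"offset":[0,0,0],"rot":[0,0,0]},{"jaw":0.5,"offset":[0,0,0],"rot":[0,0,0]}]}}

```text
time_s: 43.82
eef_pos: [0.4917, 0.1731, 0.0715]
eef_rot: [0.0, 0.999, -0.033, -0.001]
wrist_force: [-3.8, -1.6, 1.0]
opening: 0.636
grasp_force: 63.8
```

Request:
{"name": "apply_moves", "arguments": {"moves": [{"jaw":0.5,"offset":[0,-0.7,0],"rot":[0,0,0]},{"jaw":0.5,"offset":[0,0,1],"rot":[0,0,0]},{"jaw":0.5,"offset":[0,0,1],"rot":[0,0,0]},{"jaw":0.5,"offset":[0,0,0],"rot":[0,0,0]},{"jaw":0.5,"offset":[0,0,0],"rot":[0,0,0]}]}}

```text
time_s: 44.45
eef_pos: [0.4916, 0.1734, 0.0698]
eef_rot: [0.001, 0.999, -0.033, -0.001]
wrist_force: [-6.3, -4.0, 4.5]
opening: 0.628
grasp_force: 64.2
```

Request:
{"name": "apply_moves", "arguments": {"moves": [{"jaw":0.66,"offset":[0,0,0],"rot":[0,0,0]},{"jaw":0.7,"offset":[0,0,0],"rot":[0,0,0]},{"jaw":0.76,"offset":[0,0,0],"rot":[0,0,0]},{"jaw":0.76,"offset":[0,0,-10],"rot":[0,0,0]},{"jaw":0.8,"offset":[0,0,-30],"rot":[0,0,0]}]}}

```text
time_s: 45.08
eef_pos: [0.4918, 0.174, 0.1096]
eef_rot: [0.0, 0.999, -0.033, -0.001]
wrist_force: [0.8, -0.1, 0.4]
opening: 0.798
grasp_force: 0.0
```

Request:
{"name": "apply_moves", "arguments": {"moves": [{"jaw":0.8,"offset":[-20,0,-40],"rot":[0,0,0]},{"jaw":0.8,"offset":[0,0,0],"rot":[0,0,0]},{"jaw":0.8,"offset":[0,0,0],"rot":[0,0,0]},{"jaw":0.8,"offset":[0,0,0],"rot":[0,0,0]},{"jaw":0.8,"offset":[0,0,0],"rot":[0,0,0]}]}}

```text
time_s: 45.7
eef_pos: [0.4725, 0.1752, 0.149]
eef_rot: [0.0, 0.999, -0.033, -0.001]
wrist_force: [-0.1, 0.1, 0.1]
opening: 0.801
grasp_force: 0.0
```

Run:
```python
from h import *
im,d,P,p,r,pr=look()
fit(im,P,d,.08)
save("w8.png",im[80:260,110:380],2.8)
Z=P[...,2];a=np.radians(YAW);v=P[...,:2]*1000-AX;X=v[...,0]*np.cos(a)+v[...,1]*np.sin(a)-40;Y=-v[...,0]*np.sin(a)+v[...,1]*np.cos(a)-28
g=(d>0)&(Z>.088)&(Z<.1)
m=g&(X>-33)&(X<-4)&(abs(Y)<15)
print("side fence slope deg",np.degrees(np.polyfit(X[m],Y[m],1)[0]))
m=g&(Y>-44)&(Y<-8)&(abs(X)<15)
print("end fence slope deg",-np.degrees(np.polyfit(Y[m],X[m],1)[0]))
hsv=cv2.cvtColor(im,cv2.COLOR_RGB2HSV);c=(d>0)&(Z>.070)&(Z<.083)&(hsv[...,0]>16)&(hsv[...,0]<90)&(hsv[...,1]>80)&(X<5)&(Y<5)
b=np.round(X[c]/2)*2
L=[(x,Y[c][b==x].min(),Y[c][b==x].max()) for x in range(-74,-6,4)];L=np.array(L)
print("carrier slopes",np.degrees(np.polyfit(L[:,0],L[:,1],1)[0]),np.degrees(np.polyfit(L[:,0],L[:,2],1)[0]))
plan([])
```

```text
side fence top Y [-2.   1.8  6. ] end fence top X [0.3 4.2 7.7]
carrier X [-77.9 -37.8  -1.1] Y [-56.8 -30.1  -2.9] z 0.0768 rect ((-39.69453048706055, -30.04510498046875), (79.9804458618164, 56.56666564941406), 0.683282732963562)
side face Y 272 -3.8652647128538824 end face X 399 -3.006459471121431
side fence slope deg 0.2513923547110792
end fence slope deg -0.24599158375174687
carrier slopes -0.15143427619775118 0.8799220530253646
now 45.75 [472.6 175.2 149.1] psi -3.7 open 0.8 F [ 0.3 -0.4 -0.5] tilt [-0.002 -0.   ]
end [472.6 175.2 149.1] -3.7
```

View pics/w8.png

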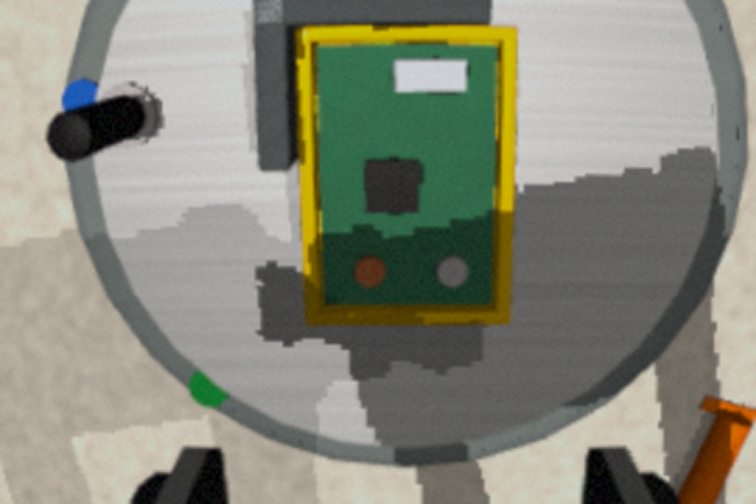

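Run:
```python
from h import *
plan([(490.5,172.5,125,PSI,.78,2),(490.5,172.5,41,PSI,.78,4)])
```

```text
now 45.75 [472.6 175.2 149.1] psi -3.7 open 0.8 F [ 0.3 -0.4 -0.5] tilt [-0.002 -0.   ]
1 0.78 [9, 1, 12] -0.0 |n| 15
2 0.78 [9, 1, 12] -0.0 |n| 15
3 0.78 [0, 0, 21] -0.0 |n| 21
4 0.78 [0, 0, 21] -0.0 |n| 21
5 0.78 [0, 0, 21] -0.0 |n| 21
6 0.78 [0, 0, 21] -0.0 |n| 21
end [490.4 172.   41.1] -3.7
```

Request:
{"name": "apply_moves", "arguments": {"moves": [{"jaw":0.78,"offset":[9,1,12],"rot":[0,0,0]},{"jaw":0.78,"offset":[9,0.5,12],"rot":[0,0,0]},{"jaw":0.78,"offset":[0,0,21],"rot":[0,0,0]},{"jaw":0.78,"offset":[0,0,21],"rot":[0,0,0]},{"jaw":0.78,"offset":[0,0,21],"rot":[0,0,0]}]}}

```text
time_s: 46.38
eef_pos: [0.4909, 0.1724, 0.0612]
eef_rot: [0.0, 0.999, -0.033, -0.0]
wrist_force: [0.7, -0.1, 0.2]
opening: 0.779
grasp_force: 0.0
```

Request:
{"name": "apply_moves", "arguments": {"moves": [{"jaw":0.78,"offset":[0,0,21],"rot":[0,0,0]},{"jaw":0.5,"offset":[0,0,0],"rot":[0,0,0]},{"jaw":0.5,"offset":[0,0,0],"rot":[0,0,0]},{"jaw":0.5,"offset":[0,0,0],"rot":[0,0,0]},{"jaw":0.5,"offset":[0,0,0],"rot":[0,0,0]}]}}

```text
time_s: 47.0
eef_pos: [0.4886, 0.1726, 0.041]
eef_rot: [0.0, 0.999, -0.033, -0.002]
wrist_force: [-4.8, 0.9, -6.4]
opening: 0.65
grasp_force: 64.5
```

Request:
{"name": "apply_moves", "arguments": {"moves": [{"jaw":0.5,"offset":[1,0,0],"rot":[0,0,0]},{"jaw":0.5,"offset":[0,-0.5,0],"rot":[0,0,0]},{"jaw":0.5,"offset":[0,-0.5,0],"rot":[0,0,0]},{"jaw":0.5,"offset":[0,0,0],"rot":[0,0,0]},{"jaw":0.5,"offset":[0,0,0],"rot":[0,0,0]}]}}

```text
time_s: 47.62
eef_pos: [0.4886, 0.1729, 0.0408]
eef_rot: [0.001, 0.999, -0.032, -0.003]
wrist_force: [-9.4, -3.2, -2.9]
opening: 0.649
grasp_force: 64.7
```

Request:
{"name": "apply_moves", "arguments": {"moves": [{"jaw":0.5,"offset":[0,-0.5,0],"rot":[0,0,0]},{"jaw":0.5,"offset":[0,-0.5,0],"rot":[0,0,0]},{"jaw":0.5,"offset":[0,0,0],"rot":[0,0,0]},{"jaw":0.66,"offset":[0,0,0],"rot":[0,0,0]},{"jaw":0.7,"offset":[0,0,0],"rot":[0,0,0]}]}}

```text
time_s: 48.25
eef_pos: [0.4936, 0.1746, 0.0431]
eef_rot: [-0.0, 0.999, -0.033, 0.002]
wrist_force: [0.2, 0.2, 0.2]
opening: 0.698
grasp_force: 0.0
```

Request:
{"name": "apply_moves", "arguments": {"moves": [{"jaw":0.76,"offset":[0,0.5,0],"rot":[0,0,0]},{"jaw":0.78,"offset":[0,0,-20],"rot":[0,0,0]},{"jaw":0.78,"offset":[0,0,-40],"rot":[0,0,0]},{"jaw":0.78,"offset":[-18,0,-48],"rot":[0,0,0]},{"jaw":0.78,"offset":[0,0,0],"rot":[0,0,0]}]}}

```text
time_s: 48.88
eef_pos: [0.4768, 0.176, 0.1547]
eef_rot: [-0.001, 0.999, -0.032, 0.005]
wrist_force: [0.8, 0.2, 0.5]
opening: 0.779
grasp_force: 0.0
```

Run:
```python
from h import *
im,d,P,p,r,pr=look()
fit(im,P,d,.08)
save("w9.png",im[80:260,110:380],2.8)
im,d=ctrl.camera("top");P=pts("top",d);hsv=cv2.cvtColor(im,cv2.COLOR_RGB2HSV)
m=(hsv[...,0]<8)|(hsv[...,0]>172); m&=(hsv[...,1]>130)&(np.hypot(P[...,0]-.45,P[...,1]+.24)<.12)&(P[...,2]>.035)
Q=P[m];print("weight",len(Q),Q.mean(0),cv2.minAreaRect((Q[:,:2]*1000).astype(np.float32)))
x=ctrl.outline_of("top","weight")[0];m=x["region"]&(P[...,2]>.014)&(P[...,2]<.026);Q=P[m];print(x["score"],Q.mean(0),cv2.minAreaRect((Q[:,:2]*1000).astype(np.float32)))
for c in carriers(im,d):print(*c)
```

```text
side fence top Y [-2.   1.8  5.8] end fence top X [0.4 3.9 7.4]
carrier X [-78.3 -38.1  -1.1] Y [-56.7 -29.6  -2.8] z 0.0768 rect ((-40.086578369140625, -29.720916748046875), (79.92040252685547, 56.3673210144043), 0.23673409223556519)
side face Y 262 -3.917837274239064 end face X 380 -2.6394117185542747
weight 74 [ 0.45179199 -0.23944822  0.04646681] ((451.8376770019531, -239.43653869628906), (35.96042251586914, 14.85445785522461), 10.573125839233398)
0.87 [ 0.45025032 -0.23829639  0.02074816] ((452.2752685546875, -239.46603393554688), (59.15815734863281, 43.35186004638672), 10.851757049560547)
[147. 142.] 0.0 [737.8 199.4] [82. 59.] 51.30000000000001 0.008
[127. 298.] 0.0 [301.5 243.2] [80. 57.] 19.5 0.008
[246. 198.] 0.0 [573.9 -94.8] [57. 84.] -9.199999999999989 0.01
```

View pics/w9.png

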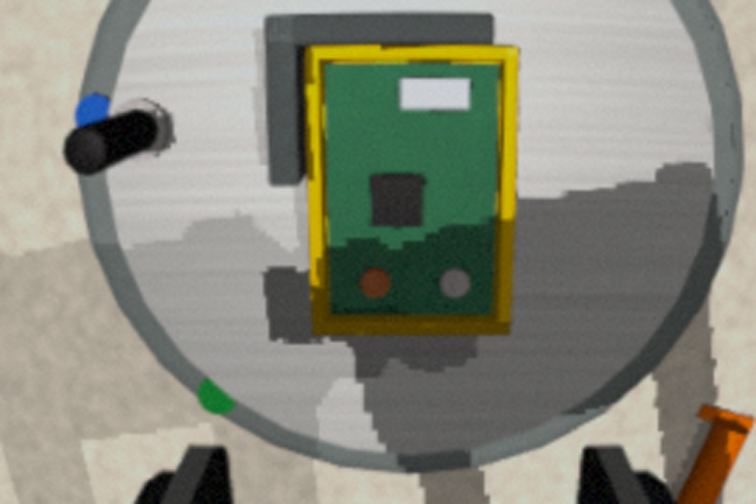

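Run:
```python
from h import *
plan([(452,-240.5,120,10.7,.6,9)])
```

```text
now 49.075 [473.6 175.2 149.1] psi -3.7 open 0.78 F [ 0.1  0.1 -0.4] tilt [-0.001 -0.   ]
1 0.6 [1, 46, 3] -1.6 |n| 46
2 0.6 [-1, 46, 3] -1.6 |n| 46
3 0.6 [-2, 47, 4] -1.6 |n| 47
4 0.6 [-3, 46, 3] -1.6 |n| 46
5 0.6 [-5, 46, 3] -1.6 |n| 46
6 0.6 [-6, 46, 3] -1.6 |n| 46
7 0.6 [-7, 45, 4] -1.6 |n| 46
8 0.6 [-8, 46, 3] -1.6 |n| 47
9 0.6 [-10, 45, 3] -1.6 |n| 46
end [ 451.8 -240.4  120.1] 10.7
```

Request:
{"name": "apply_moves", "arguments": {"moves": [{"jaw":0.6,"offset":[1,46,3],"rot":[0,0,-1.6]},{"jaw":0.6,"offset":[-1,46,3],"rot":[0,0,-1.6]},{"jaw":0.6,"offset":[-2,47,4],"rot":[0,0,-1.6]},{"jaw":0.6,"offset":[-3,46,3],"rot":[0,0,-1.6]},{"jaw":0.6,"offset":[-5,46,3],"rot":[0,0,-1.6]}]}}

```text
time_s: 49.7
eef_pos: [0.461, -0.0571, 0.1325]
eef_rot: [-0.0, 0.999, 0.038, -0.001]
wrist_force: [0.8, 0.3, 0.5]
opening: 0.599
grasp_force: 0.0
```

Request:
{"name": "apply_moves", "arguments": {"moves": [{"jaw":0.6,"offset":[-6,46,3],"rot":[0,0,-1.6]},{"jaw":0.6,"offset":[-7,45,4],"rot":[0,0,-1.6]},{"jaw":0.6,"offset":[-8,46,3],"rot":[0,0,-1.6]},{"jaw":0.6,"offset":[-10,45,3],"rot":[0,0,-1.6]},{"jaw":0.6,"offset":[0,0,0],"rot":[0,0,0]}]}}

```text
time_s: 50.32
eef_pos: [0.4513, -0.2429, 0.1194]
eef_rot: [-0.001, 0.996, 0.091, -0.001]
wrist_force: [0.6, 0.9, -0.2]
opening: 0.602
grasp_force: 0.0
```

Run:
```python
from h import *
im,d,P,p,r,pr=look()
hsv=cv2.cvtColor(im,cv2.COLOR_RGB2HSV)
m=(hsv[...,0]<8)|(hsv[...,0]>172); m&=(hsv[...,1]>130)&(np.hypot(P[...,0]-.45,P[...,1]+.24)<.12)&(P[...,2]>.038)&(d>0)
Q=P[m];print("weight",len(Q),Q.mean(0),cv2.minAreaRect((Q[:,:2]*1000).astype(np.float32)))
c=cv2.minAreaRect((Q[:,:2]*1000).astype(np.float32))[0]
plan([(c[0],c[1]+1,25,10.7,.6,5)])
```

```text
weight 1058 [ 0.45451554 -0.24167277  0.04855435] ((453.71209716796875, -245.89657592773438), (38.69914245605469, 109.5107421875), 10.168944358825684)
now 50.375 [ 451.2 -241.   119.4] psi 10.5 open 0.6 F [-0.   0.6  0.3] tilt [-0.002  0.002]
1 0.6 [0, 1, 19] -0.0 |n| 19
2 0.6 [1, 1, 19] -0.1 |n| 19
3 0.6 [0, 1, 19] -0.0 |n| 19
4 0.6 [0, 0, 18] -0.1 |n| 18
5 0.6 [1, 1, 19] -0.0 |n| 19
end [ 453.9 -244.6   25.4] 10.7
```

Request:
{"name": "apply_moves", "arguments": {"moves": [{"jaw":0.6,"offset":[1,0,25],"rot":[0,0,0]},{"jaw":0.6,"offset":[1,0,25],"rot":[0,0,0]},{"jaw":0.6,"offset":[0,0,25],"rot":[0,0,0]},{"jaw":0.6,"offset":[0,0,18],"rot":[0,0,0]},{"jaw":0.6,"offset":[0,0,0],"rot":[0,0,0]}]}}

```text
time_s: 51.0
eef_pos: [0.4531, -0.2382, 0.0263]
eef_rot: [-0.001, 0.996, 0.093, -0.001]
wrist_force: [-0.8, -0.3, 0.7]
opening: 0.597
grasp_force: 0.0
```

Request:
{"name": "apply_moves", "arguments": {"moves": [{"jaw":0.1,"offset":[0,0,0],"rot":[0,0,0]},{"jaw":0.1,"offset":[0,0,0],"rot":[0,0,0]},{"jaw":0.1,"offset":[0,0,0],"rot":[0,0,0]},{"jaw":0.1,"offset":[0,0,0],"rot":[0,0,0]},{"jaw":0.1,"offset":[0,0,0],"rot":[0,0,0]}]}}

```text
time_s: 51.62
eef_pos: [0.4549, -0.2406, 0.0292]
eef_rot: [0.001, 0.996, 0.093, 0.001]
wrist_force: [-0.6, -0.2, 5.9]
opening: 0.197
grasp_force: 61.7
```

Request:
{"name": "apply_moves", "arguments": {"moves": [{"jaw":0.1,"offset":[0,0,-10],"rot":[0,0,0]},{"jaw":0.1,"offset":[0,0,-40],"rot":[0,0,0]},{"jaw":0.1,"offset":[0,0,-60],"rot":[0,0,0]},{"jaw":0.1,"offset":[0,0,-45],"rot":[0,0,0]},{"jaw":0.1,"offset":[0,0,0],"rot":[0,0,0]}]}}

```text
time_s: 52.25
eef_pos: [0.456, -0.2415, 0.1873]
eef_rot: [0.003, 0.996, 0.093, 0.003]
wrist_force: [0.9, -1.0, -3.2]
opening: 0.19
grasp_force: 60.5
```

Run:
```python
from h import *
im,d=ctrl.camera("top");P=pts("top",d);hsv=cv2.cvtColor(im,cv2.COLOR_RGB2HSV)
p,r,o=tool()
im,d,P,p,r,pr=look("w10.png")
# steel block seen from wrist: grey points below the gripper between z of block top
T=r.inv().apply(P.reshape(-1,3)-p).reshape(P.shape)*1000
m=(d>0)&(T[...,2]>0)&(T[...,2]<14)&(abs(T[...,0])<50)&(abs(T[...,1])<40)
print(m.sum(),np.percentile(T[m],[1,50,99],axis=0).round(1),cv2.minAreaRect(T[m][:,:2].astype(np.float32)))
g=nest(-40,-29.7);print(g)
plan([(*g,165,PSI,.1,8),(*g,118,PSI,.1,2)])
```

```text
2759 [[  0.  -20.6   1.1]
 [ 17.9   0.7   9.1]
 [ 27.1  22.3  13.5]] ((12.995833396911621, 0.6509876251220703), (44.229644775390625, 29.256206512451172), 89.10299682617188)
[517.39029508 171.30354345]
now 52.35 [ 453.5 -239.4  182.4] psi 10.7 open 0.19 F [ 0.2  1.2 -5.6] tilt [-0.001  0.001]
1 0.1 [17, -49, 2] 1.8 |n| 52
2 0.1 [16, -49, 2] 1.8 |n| 52
3 0.1 [14, -50, 3] 1.8 |n| 52
4 0.1 [13, -51, 2] 1.8 |n| 53
5 0.1 [11, -51, 2] 1.8 |n| 52
6 0.1 [10, -51, 2] 1.8 |n| 52
7 0.1 [7, -51, 2] 1.8 |n| 52
8 0.1 [7, -52, 2] 1.8 |n| 53
9 0.1 [0, 0, 24] -0.0 |n| 24
10 0.1 [0, 0, 23] -0.0 |n| 23
end [517.7 171.6 118.4] -3.7
```

View pics/w10.png

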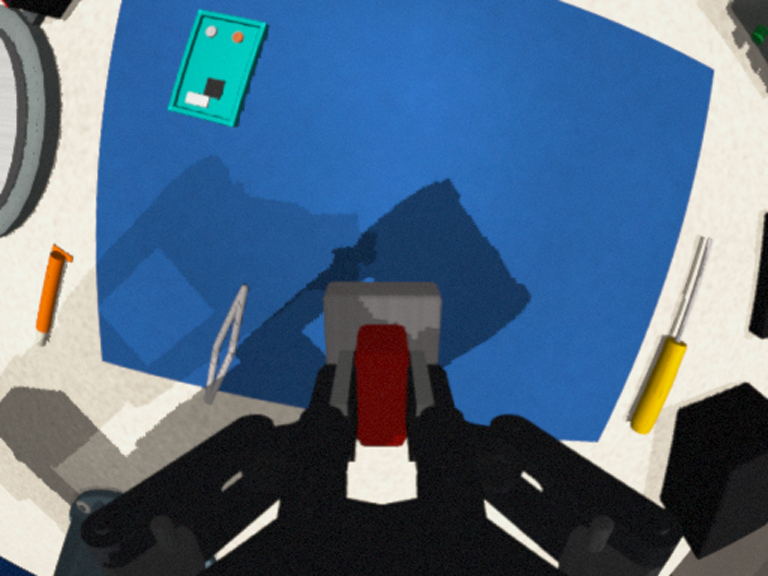

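Request:
{"name": "apply_moves", "arguments": {"moves": [{"jaw":0.1,"offset":[17,-49,2],"rot":[0,0,1.8]},{"jaw":0.1,"offset":[16,-49,2],"rot":[0,0,1.8]},{"jaw":0.1,"offset":[14,-50,3],"rot":[0,0,1.8]},{"jaw":0.1,"offset":[13,-51,2],"rot":[0,0,1.8]},{"jaw":0.1,"offset":[11,-51,2],"rot":[0,0,1.8]}]}}

```text
time_s: 52.98
eef_pos: [0.492, 0.0192, 0.1692]
eef_rot: [-0.001, 1.0, 0.014, -0.002]
wrist_force: [1.0, 0.2, -2.9]
opening: 0.193
grasp_force: 60.5
```

Request:
{"name": "apply_moves", "arguments": {"moves": [{"jaw":0.1,"offset":[10,-51,2],"rot":[0,0,1.8]},{"jaw":0.1,"offset":[7,-51,2],"rot":[0,0,1.8]},{"jaw":0.1,"offset":[7,-52,2],"rot":[0,0,1.8]},{"jaw":0.1,"offset":[0,0,0],"rot":[0,0,0]},{"jaw":0.1,"offset":[0,0,0],"rot":[0,0,0]}]}}

```text
time_s: 53.6
eef_pos: [0.5165, 0.171, 0.1636]
eef_rot: [0.001, 0.999, -0.032, -0.002]
wrist_force: [-0.2, -0.6, -3.2]
opening: 0.193
grasp_force: 60.8
```

Run:
```python
from h import *
g=nest(-38,-30)
plan([(*g,118,PSI,.1,3)])
im,d,P,p,r,pr=look();fit(im,P,d,.08)
```

```text
now 53.6 [516.5 171.  163.6] psi -3.7 open 0.19 F [-0.2 -0.6 -3.2] tilt [-0.005 -0.001]
1 0.1 [1, 0, 15] 0.0 |n| 15
2 0.1 [1, 0, 15] 0.0 |n| 15
3 0.1 [1, 0, 16] 0.0 |n| 16
end [519.5 170.8 117.6] -3.7
side fence top Y [-2.   1.7  5.9] end fence top X [0.9 4.7 8. ]
carrier X [-34.1 -19.8  -2.4] Y [-56.6 -27.5  -2.5] z 0.0767 rect ((-17.37861442565918, -29.704269409179688), (36.00876235961914, 55.86865997314453), 0.10760442167520523)
side face Y 199 -3.802457340922704 end face X 177 -3.744887573905359
```

Request:
{"name": "apply_moves", "arguments": {"moves": [{"jaw":0.1,"offset":[1,0,18],"rot":[0,0,0]},{"jaw":0.1,"offset":[1,0,18],"rot":[0,0,0]},{"jaw":0.1,"offset":[0.5,0,14],"rot":[0,0,0]},{"jaw":0.1,"offset":[0,0,2],"rot":[0,0,0]},{"jaw":0.1,"offset":[0,0,0],"rot":[0,0,0]}]}}

```text
time_s: 54.28
eef_pos: [0.5209, 0.1709, 0.1139]
eef_rot: [-0.0, 0.999, -0.033, -0.0]
wrist_force: [-0.2, -0.1, -2.4]
opening: 0.199
grasp_force: 60.7
```

Request:
{"name": "apply_moves", "arguments": {"moves": [{"jaw":0.1,"offset":[0,0,1],"rot":[0,0,0]},{"jaw":0.1,"offset":[0,0,1],"rot":[0,0,0]},{"jaw":0.1,"offset":[0,0,1],"rot":[0,0,0]},{"jaw":0.1,"offset":[0,0,0],"rot":[0,0,0]},{"jaw":0.1,"offset":[0,0,0],"rot":[0,0,0]}]}}

```text
time_s: 54.9
eef_pos: [0.5208, 0.171, 0.111]
eef_rot: [-0.0, 0.999, -0.033, 0.0]
wrist_force: [0.7, 0.5, -3.7]
opening: 0.194
grasp_force: 60.7
```

Request:
{"name": "apply_moves", "arguments": {"moves": [{"jaw":0.1,"offset":[0,0,1],"rot":[0,0,0]},{"jaw":0.1,"offset":[0,0,1],"rot":[0,0,0]},{"jaw":0.1,"offset":[0,0,0.5],"rot":[0,0,0]},{"jaw":0.1,"offset":[0,0,0.5],"rot":[0,0,0]},{"jaw":0.1,"offset":[0,0,0],"rot":[0,0,0]}]}}

```text
time_s: 55.52
eef_pos: [0.5207, 0.171, 0.1079]
eef_rot: [0.0, 0.999, -0.033, -0.0]
wrist_force: [-0.4, -0.2, -3.6]
opening: 0.195
grasp_force: 60.7
```

Request:
{"name": "apply_moves", "arguments": {"moves": [{"jaw":0.1,"offset":[0,0,0.5],"rot":[0,0,0]},{"jaw":0.1,"offset":[0,0,0.5],"rot":[0,0,0]},{"jaw":0.1,"offset":[0,0,0.5],"rot":[0,0,0]},{"jaw":0.1,"offset":[0,0,0.5],"rot":[0,0,0]},{"jaw":0.1,"offset":[0,0,0],"rot":[0,0,0]}]}}

```text
time_s: 56.15
eef_pos: [0.5209, 0.171, 0.1071]
eef_rot: [0.0, 0.999, -0.032, 0.0]
wrist_force: [-4.8, -1.5, 8.2]
opening: 0.194
grasp_force: 62.3
```

Request:
{"name": "apply_moves", "arguments": {"moves": [{"jaw":0.25,"offset":[0,0,-0.5],"rot":[0,0,0]},{"jaw":0.35,"offset":[0,0,0],"rot":[0,0,0]},{"jaw":0.5,"offset":[0,0,0],"rot":[0,0,0]},{"jaw":0.5,"offset":[0,0,-10],"rot":[0,0,0]},{"jaw":0.5,"offset":[0,0,-30],"rot":[0,0,0]}]}}

```text
time_s: 56.78
eef_pos: [0.5195, 0.1708, 0.1458]
eef_rot: [0.0, 0.999, -0.033, -0.002]
wrist_force: [0.2, -0.5, 0.4]
opening: 0.5
grasp_force: 0.0
```

Request:
{"name": "apply_moves", "arguments": {"moves": [{"jaw":0.35,"offset":[-20,0,-40],"rot":[0,0,0]},{"jaw":0.35,"offset":[-40,0,0],"rot":[0,0,0]},{"jaw":0.35,"offset":[0,0,0],"rot":[0,0,0]},{"jaw":0.35,"offset":[0,0,0],"rot":[0,0,0]},{"jaw":0.35,"offset":[0,0,0],"rot":[0,0,0]}]}}

```text
time_s: 57.4
eef_pos: [0.4617, 0.1748, 0.1866]
eef_rot: [-0.0, 0.999, -0.033, 0.0]
wrist_force: [-0.6, 0.3, -0.6]
opening: 0.353
grasp_force: 0.0
```

Run:
```python
from h import *
im,d,P,p,r,pr=look();fit(im,P,d,.08);tall(P,d)
save("w11.png",im[60:260,110:400],2.7)
a=np.radians(YAW);v=P[...,:2]*1000-AX;X=v[...,0]*np.cos(a)+v[...,1]*np.sin(a)-40;Y=-v[...,0]*np.sin(a)+v[...,1]*np.cos(a)-28
m=(d>0)&(P[...,2]>.09)&(P[...,2]<.103)&(X<-3)&(Y<-4)&(Y>-60)&(X>-80)
print("block",np.percentile(X[m],[1,99]),np.percentile(Y[m],[1,99]),np.median(P[m][:,2]))
def arc(t,r=88): b=np.radians(t+YAW+20);return AX+r*np.array([np.cos(b),np.sin(b)])
# at station 60: post; tool x radial at mid angle 106.3
plan([(*arc(60),150,46.3,.35,5),(*arc(60),62,46.3,.35,5)])
```

```text
side fence top Y [-13.6  -0.7   5.8] end fence top X [-13.9   1.2   7.5]
carrier X [-79.4 -26.5   0.1] Y [-57.4 -26.3  -2.1] z 0.0799 rect ((-39.622413635253906, -29.774015426635742), (80.23942565917969, 56.538516998291016), 0.1635330617427826)
side face Y 195 -3.8878273790475184 end face X 336 -2.3482756861825393
tall 4716 [0.5297 0.1743 0.0943] ((521.9740600585938, 175.06430053710938), (64.31586456298828, 87.39034271240234), 86.03507995605469)
tall 235 [0.5383 0.2552 0.0889] ((538.2891235351562, 256.0435485839844), (13.16800308227539, 13.201397895812988), 18.014360427856445)
tall 72 [0.4839 0.1942 0.0805] ((482.41387939453125, 193.3956298828125), (22.53361701965332, 10.503973960876465), 50.5191535949707)
block [-68.91972302  -9.93342961] [-52.16057147  -8.9392182 ] 0.09803992330950775
now 57.45 [461.6 174.7 186.4] psi -3.8 open 0.35 F [0.2 0.6 0.3] tilt [-0. -0.]
1 0.35 [14, -18, 7] -10.0 |n| 24
2 0.35 [17, -15, 8] -10.0 |n| 24
3 0.35 [20, -11, 7] -10.0 |n| 24
4 0.35 [21, -9, 7] -10.0 |n| 24
5 0.35 [22, -4, 7] -10.1 |n| 23
6 0.35 [0, 0, 18] 0.0 |n| 18
7 0.35 [0, 0, 17] 0.0 |n| 17
8 0.35 [0, 0, 18] 0.0 |n| 18
9 0.35 [0, 0, 18] 0.0 |n| 18
10 0.35 [0, 0, 17] 0.0 |n| 17
end [538.4 258.3  62.4] 46.3
```

View pics/w11.png

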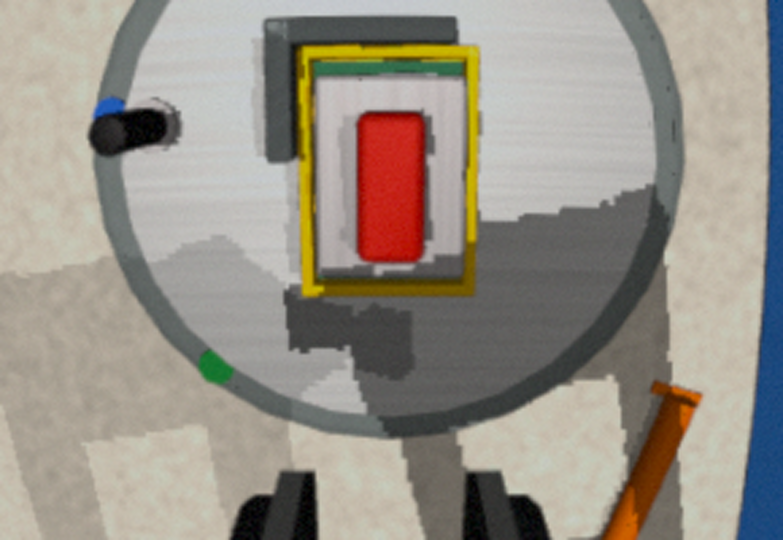

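Run:
```python
from h import *
def arc(t,r=88): b=np.radians(t+YAW+20);return AX+r*np.array([np.cos(b),np.sin(b)])
plan([(*arc(60),160,106.3,.3,11),(*arc(60),64,106.3,.3,4)])
plan([(*arc(t),64,106.3,.3,1) for t in np.arange(63,121,3)],start=(*arc(60),64,106.3))
```

```text
now 57.45 [461.6 174.7 186.4] psi -3.8 open 0.35 F [0.2 0.6 0.3] tilt [-0. -0.]
1 0.3 [6, -8, 2] -10.0 |n| 10
2 0.3 [8, -7, 3] -10.0 |n| 11
3 0.3 [9, -5, 2] -10.0 |n| 10
4 0.3 [10, -4, 3] -10.0 |n| 11
5 0.3 [10, -2, 2] -10.0 |n| 10
6 0.3 [10, 0, 2] -10.0 |n| 10
7 0.3 [10, 1, 3] -10.0 |n| 10
8 0.3 [10, 4, 2] -10.0 |n| 11
9 0.3 [9, 5, 3] -10.0 |n| 11
10 0.3 [8, 6, 2] -10.0 |n| 10
11 0.3 [7, 8, 2] -10.1 |n| 11
12 0.3 [0, 0, 24] 0.0 |n| 24
13 0.3 [0, 0, 24] 0.0 |n| 24
14 0.3 [0, 0, 24] 0.0 |n| 24
15 0.3 [0, 0, 24] 0.0 |n| 24
end [538.3 258.5  64.4] 106.3
now 57.45 [461.6 174.7 186.4] psi -3.8 open 0.35 F [0.2 0.6 0.3] tilt [-0. -0.]
1 0.3 [2, -4, 0] -0.0 |n| 4
2 0.3 [2, -4, 0] -0.0 |n| 4
3 0.3 [2, -4, 0] -0.0 |n| 4
4 0.3 [1, -5, 0] -0.0 |n| 5
5 0.3 [2, -4, 0] -0.0 |n| 4
6 0.3 [1, -5, 0] -0.0 |n| 5
7 0.3 [1, -4, 0] -0.0 |n| 4
8 0.3 [0, -5, 0] -0.0 |n| 5
9 0.3 [1, -4, 0] -0.0 |n| 4
10 0.3 [0, -5, 0] -0.0 |n| 5
11 0.3 [0, -5, 0] -0.0 |n| 5
12 0.3 [-1, -4, 0] -0.0 |n| 4
13 0.3 [0, -5, 0] -0.0 |n| 5
14 0.3 [-1, -4, 0] -0.0 |n| 4
15 0.3 [-1, -5, 0] -0.0 |n| 5
16 0.3 [-2, -4, 0] -0.0 |n| 4
17 0.3 [-1, -5, 0] -0.0 |n| 5
18 0.3 [-2, -4, 0] -0.0 |n| 4
19 0.3 [-2, -4, 0] -0.0 |n| 4
20 0.3 [-2, -4, 0] -0.0 |n| 4
end [453.9 233.8  64. ] 106.3
```

Request:
{"name": "apply_moves", "arguments": {"moves": [{"jaw":0.3,"offset":[6,-8,2],"rot":[0,0,-10.0]},{"jaw":0.3,"offset":[8,-7,3],"rot":[0,0,-10.0]},{"jaw":0.3,"offset":[9,-5,2],"rot":[0,0,-10.0]},{"jaw":0.3,"offset":[10,-4,3],"rot":[0,0,-10.0]},{"jaw":0.3,"offset":[10,-2,2],"rot":[0,0,-10.0]}]}}

```text
time_s: 58.08
eef_pos: [0.4965, 0.2133, 0.1739]
eef_rot: [-0.0, 0.919, 0.395, -0.0]
wrist_force: [-0.2, 0.2, -0.4]
opening: 0.298
grasp_force: 0.0
```

Request:
{"name": "apply_moves", "arguments": {"moves": [{"jaw":0.3,"offset":[10,0,2],"rot":[0,0,-10.0]},{"jaw":0.3,"offset":[10,1,3],"rot":[0,0,-10.0]},{"jaw":0.3,"offset":[10,4,2],"rot":[0,0,-10.0]},{"jaw":0.3,"offset":[9,5,3],"rot":[0,0,-10.0]},{"jaw":0.3,"offset":[8,6,2],"rot":[0,0,-10.0]}]}}

```text
time_s: 58.7
eef_pos: [0.531, 0.2509, 0.1617]
eef_rot: [-0.0, 0.665, 0.746, -0.0]
wrist_force: [-0.1, -0.4, 1.1]
opening: 0.302
grasp_force: 0.0
```

Request:
{"name": "apply_moves", "arguments": {"moves": [{"jaw":0.3,"offset":[7,8,2],"rot":[0,0,-10.1]},{"jaw":0.3,"offset":[0,0,0],"rot":[0,0,0]},{"jaw":0.3,"offset":[0,0,0],"rot":[0,0,0]},{"jaw":0.3,"offset":[0,0,0],"rot":[0,0,0]},{"jaw":0.3,"offset":[0,0,0],"rot":[0,0,0]}]}}

```text
time_s: 59.32
eef_pos: [0.5375, 0.2585, 0.1606]
eef_rot: [0.0, 0.6, 0.8, 0.0]
wrist_force: [-0.3, 0.3, 0.2]
opening: 0.305
grasp_force: 0.0
```

Run:
```python
from h import *
def arc(t,r=88): b=np.radians(t+YAW+20);return AX+r*np.array([np.cos(b),np.sin(b)])
plan([(*arc(60),64,106.3,.3,4)])
```

```text
now 59.325 [537.5 258.5 160.6] psi 106.3 open 0.3 F [-0.3  0.3  0.2] tilt [0. 0.]
1 0.3 [0, 0, 24] 0.0 |n| 24
2 0.3 [0, 0, 24] 0.0 |n| 24
3 0.3 [0, 1, 24] 0.0 |n| 24
4 0.3 [0, 0, 25] 0.0 |n| 25
end [538.5 258.8  63.6] 106.3
```

Request:
{"name": "apply_moves", "arguments": {"moves": [{"jaw":0.3,"offset":[0,0.5,24],"rot":[0,0,0]},{"jaw":0.3,"offset":[0,0,24],"rot":[0,0,0]},{"jaw":0.3,"offset":[0,0,24],"rot":[0,0,0]},{"jaw":0.3,"offset":[0,0,24],"rot":[0,0,0]},{"jaw":0.3,"offset":[0,0,0],"rot":[0,0,0]}]}}

```text
time_s: 59.95
eef_pos: [0.5363, 0.2583, 0.0626]
eef_rot: [-0.001, 0.599, 0.8, -0.002]
wrist_force: [0.3, -0.3, -0.2]
opening: 0.298
grasp_force: 0.0
```

Request:
{"name": "apply_moves", "arguments": {"moves": [{"jaw":0.3,"offset":[2,-4,0],"rot":[0,0,0]},{"jaw":0.3,"offset":[2,-4,0],"rot":[0,0,0]},{"jaw":0.3,"offset":[2,-4,0],"rot":[0,0,0]},{"jaw":0.3,"offset":[1,-5,0],"rot":[0,0,0]},{"jaw":0.3,"offset":[2,-4,0],"rot":[0,0,0]}]}}

```text
time_s: 60.58
eef_pos: [0.5171, 0.2631, 0.0661]
eef_rot: [0.001, 0.599, 0.801, 0.003]
wrist_force: [5.2, 5.2, -0.7]
opening: 0.3
grasp_force: 3.3
```

Request:
{"name": "apply_moves", "arguments": {"moves": [{"jaw":0.3,"offset":[1,-5,0],"rot":[0,0,0]},{"jaw":0.3,"offset":[1,-4,0],"rot":[0,0,0]},{"jaw":0.3,"offset":[0,-5,0],"rot":[0,0,0]},{"jaw":0.3,"offset":[1,-4,0],"rot":[0,0,0]},{"jaw":0.3,"offset":[0,-5,0],"rot":[0,0,0]}]}}

```text
time_s: 61.2
eef_pos: [0.494, 0.2594, 0.0661]
eef_rot: [0.001, 0.599, 0.801, 0.002]
wrist_force: [3.1, 3.2, 1.6]
opening: 0.302
grasp_force: 2.0
```

Request:
{"name": "apply_moves", "arguments": {"moves": [{"jaw":0.3,"offset":[0,-5,0],"rot":[0,0,0]},{"jaw":0.3,"offset":[-1,-4,0],"rot":[0,0,0]},{"jaw":0.3,"offset":[0,-5,0],"rot":[0,0,0]},{"jaw":0.3,"offset":[-1,-4,0],"rot":[0,0,0]},{"jaw":0.3,"offset":[-1,-5,0],"rot":[0,0,0]}]}}

```text
time_s: 61.82
eef_pos: [0.4701, 0.2478, 0.0639]
eef_rot: [-0.0, 0.599, 0.801, -0.001]
wrist_force: [-1.3, -2.4, -0.5]
opening: 0.296
grasp_force: 0.8
```

Request:
{"name": "apply_moves", "arguments": {"moves": [{"jaw":0.3,"offset":[-2,-4,0],"rot":[0,0,0]},{"jaw":0.3,"offset":[-1,-5,0],"rot":[0,0,0]},{"jaw":0.3,"offset":[-2,-4,0],"rot":[0,0,0]},{"jaw":0.3,"offset":[-2,-4,0],"rot":[0,0,0]},{"jaw":0.3,"offset":[-2,-4,0],"rot":[0,0,0]}]}}

```text
time_s: 62.45
eef_pos: [0.4537, 0.2339, 0.0647]
eef_rot: [0.0, 0.599, 0.801, 0.0]
wrist_force: [0.2, -0.9, -0.7]
opening: 0.298
grasp_force: 0.0
```

Request:
{"name": "apply_moves", "arguments": {"moves": [{"jaw":0.3,"offset":[0,0,0],"rot":[0,0,0]},{"jaw":0.3,"offset":[0,0,0],"rot":[0,0,0]},{"jaw":0.3,"offset":[0,0,0],"rot":[0,0,0]},{"jaw":0.3,"offset":[0,0,0],"rot":[0,0,0]},{"jaw":0.3,"offset":[0,0,0],"rot":[0,0,0]}]}}

```text
time_s: 63.08
eef_pos: [0.4536, 0.2341, 0.0644]
eef_rot: [-0.0, 0.599, 0.801, -0.0]
wrist_force: [0.4, -0.1, -0.2]
opening: 0.301
grasp_force: 0.0
```

Clicked over, and nothing is touching now. I'll rise clear and check from above.

Request:
{"name": "apply_moves", "arguments": {"moves": [{"jaw":0.3,"offset":[0,0,-20],"rot":[0,0,0]},{"jaw":0.3,"offset":[0,0,-40],"rot":[0,0,0]},{"jaw":0.3,"offset":[0,0,-60],"rot":[0,0,0]},{"jaw":0.3,"offset":[-30,0,-40],"rot":[0,0,0]},{"jaw":0.3,"offset":[-60,0,0],"rot":[0,0,0]}]}}

```text
time_s: 63.7
eef_pos: [0.4814, 0.1484, 0.229]
eef_rot: [0.003, 0.598, 0.802, 0.003]
wrist_force: [0.8, -1.1, 0.2]
opening: 0.3
grasp_force: 0.0
```

Run:
```python
from h import *
im,d,P,p,r,pr=look()
save("w12.png",im,1.5);tall(P,d)
AXm=AX;a=np.radians(YAW+60);v=P[...,:2]*1000-AX;X=v[...,0]*np.cos(a)+v[...,1]*np.sin(a)-40;Y=-v[...,0]*np.sin(a)+v[...,1]*np.cos(a)-28
hsv=cv2.cvtColor(im,cv2.COLOR_RGB2HSV);Z=P[...,2]
c=(d>0)&(hsv[...,0]>16)&(hsv[...,0]<90)&(hsv[...,1]>80)&(abs(Z-.08)<.008)&(abs(X+40)<55)&(abs(Y+28)<45)
print("top carrier",c.sum(),cv2.minAreaRect(np.c_[X[c],Y[c]].astype(np.float32)),np.median(Z[c]))
f=(d>0)&(Z>.088)&(Z<.1)
s=f&(X<-8)&(X>-32)&(Y>-5)&(Y<14);e=f&(Y<-10)&(Y>-45)&(X>-5)&(X<14)
print("side Y",np.percentile(Y[s],[2,98]),"end X",np.percentile(X[e],[2,98]))
im,d=ctrl.camera("top");P=pts("top",d);tall(P,d,.083,.1)
print("expected post green",AX+88*np.array([np.cos(np.radians(136.3)),np.sin(np.radians(136.3))]))
```

```text
tall 163 [0.455  0.2328 0.0901] ((455.02740478515625, 232.61253356933594), (12.139779090881348, 12.351380348205566), 16.762039184570312)
tall 2946 [0.5162 0.1874 0.0942] ((516.5652465820312, 177.23065185546875), (88.06820678710938, 64.14360809326172), 55.65153121948242)
tall 27 [0.4897 0.1453 0.0805] ((489.0283508300781, 145.48406982421875), (3.26698637008667, 14.251319885253906), 54.35269546508789)
tall 44 [0.5057 0.1337 0.0805] ((505.6767578125, 133.68841552734375), (3.5591912269592285, 19.949989318847656), 52.60087966918945)
top carrier 1128 ((-41.51716613769531, -28.70705795288086), (56.87458419799805, 79.36096954345703), 88.96683502197266) 0.07932349365943178
side Y [-1.25112911  6.79572574] end X [-1.62664757  6.4809404 ]
tall 128 [0.5165 0.1575 0.0961] ((521.641845703125, 169.63388061523438), (64.63018798828125, 41.95958709716797), 46.96942901611328)
expected post green [453.87889116 233.79765217]
```

View pics/w12.png

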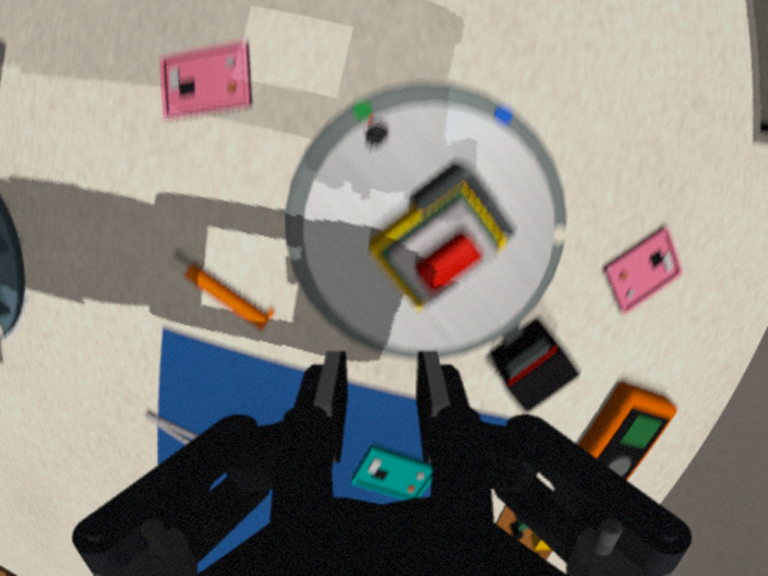

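The red mark points at the green dot (365,108). The stack is still snug against both fences, and the weight sits centred on it at (450,260).

```bash
python3 -c "
from bench import ctrl
print(ctrl.hand_in())"
```

```text
the job is handed in; nothing more can be done
None
```

I've handed the job in: the turntable was clicked to blue, all four yellow carriers were stacked against both fences with the weight on the middle, and it was then clicked on to green; the last look showed the stack still square and the weight in place, but the hand-in returned no verdict.

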